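Tighten a wheel's spoke nipples by counted quarter turns

TASK

The spoked wheel on the stand is being trued: working clockwise round the rim (seen from above) from the nipple next after the valve stem, tighten the three square nipples clockwise, one after the other: the first by a quarter turn, the second by two quarter turns, the third by a quarter turn. Each nipple has some free play and some spring before its pointer collar follows, so count its turns by what the collar does, finish each pointer on its tick of the dial, and never turn a pointer well past its tick or back the other way. Do not push the wheel round on its stand, and leave the other things on the desk where they are.

Things in the scene. Friction and masses are not known exactly. Their poses are not given: they have to be found in the camera images.
- stand: fixed round grey truing stand on the desk, 150 mm across; origin on the desk, on the wheel's vertical axis. The spoked wheel lies flat on it, 236 mm over its three lugs, which stand 120 degrees apart, 90 mm from the axis. A friction brake of 1.5 N m holds the wheel: it slips round when a nipple is pushed sideways with about 16 N
- valve (a point): inner end of the valve stem, a short round stem with a black cap that points from the rim towards the hub in the plane of the spokes, 64 mm from the wheel's axis, 51 mm above the desk; seen from above it lies 38 degrees anticlockwise of the first nipple and 82 degrees clockwise of the third
- nipple_1 (a point): centre of the first nipple (the next clockwise after the valve stem): an upright steel block 18x18 mm square, 26 mm high (13 mm above and below this point), 83 mm above the desk, over its collar's disc (27 mm across, 15 mm below this point). It turns about its vertical axis z; its x and y are square to its flat sides. All nipples tighten clockwise from above
- pointer_1 (a point): pointer tip, 20 mm from the axis, of the collar under nipple 1; its x points out along the pointer. Tightened, the nipple first runs free (0.02 N m) by an unknown 0.05 to 0.85 rad, then winds up like a spring, 2 N m a rad, until at 0.4 N m the collar slips round with it; let go, it springs back 0.2 rad or more and the collar stays. Turned back, it runs free, then does the same the other way
- dial_1 (a point): centre of the top of the dark dial disc (58 mm across, a tick each quarter turn, the broad one outward) fixed to the wheel under nipple 1; x points outward from the hub, y is 90 degrees anticlockwise of it, z up. The pointer stands along x at first, along -y after one quarter turn clockwise, along -x after two
- nipple_2 (a point): centre of the second nipple (120 degrees clockwise of the first, seen from above): an upright steel block 18x18 mm square, 26 mm high (13 mm above and below this point), 83 mm above the desk, over its collar's disc (27 mm across, 15 mm below this point). It turns about its vertical axis z; its x and y are square to its flat sides. Works as the first, with its own free play
- pointer_2 (a point): pointer tip, 20 mm from the axis, of the collar under nipple 2; its x points out along the pointer. It turns only when the nipple has run through its free play and wound up, as for the first
- dial_2 (a point): centre of the top of the dark dial disc (58 mm across, a tick each quarter turn, the broad one outward) fixed to the wheel under nipple 2; x points outward from the hub, y is 90 degrees anticlockwise of it, z up. The pointer stands along x at first, along -y after one quarter turn clockwise, along -x after two
- nipple_3 (a point): centre of the third nipple (120 degrees clockwise of the second): an upright steel block 18x18 mm square, 26 mm high (13 mm above and below this point), 83 mm above the desk, over its collar's disc (27 mm across, 15 mm below this point). It turns about its vertical axis z; its x and y are square to its flat sides. Works as the first, with its own free play
- pointer_3 (a point): pointer tip, 20 mm from the axis, of the collar under nipple 3; its x points out along the pointer. It turns only when the nipple has run through its free play and wound up, as for the first
- dial_3 (a point): centre of the top of the dark dial disc (58 mm across, a tick each quarter turn, the broad one outward) fixed to the wheel under nipple 3; x points outward from the hub, y is 90 degrees anticlockwise of it, z up. The pointer stands along x at first, along -y after one quarter turn clockwise, along -x after two
- eraser: small eraser block in a sleeve, 19x44x12 mm; a loose bystander, origin under its centre, lying near the wheel
- binder_clip: binder clip, 20x32x44 mm; a loose bystander, origin under its centre, lying near the wheel
- marker_black: capped marker pen, 14x138x13 mm; a loose bystander, origin under its centre
- tape_roll: roll of tape lying flat, 105 mm across, 20 mm high; a loose bystander, origin under its centre
- glue_stick: upright glue stick, 27 mm across, 90 mm high; a loose bystander, origin under its centre
- vial_2: upright capped sample vial, 27 mm across, 62 mm high; a loose bystander, origin under its centre

How it is judged:
By the outcome, as a careful person would: the job done as asked, in the order asked, and still so for the second after the job is handed in, with the robot touching nothing.
It also fails if it takes over 72 s, if anything falls off the work surface, if the arm or the gripper's body presses on something with over 40 N, if the wrist force passes 120 N, or if a joint passes its speed limit or range.

ROBOT

A 6-joint arm with a two-finger parallel gripper is mounted at the origin on a cart in front of the work surface, level with it; the furniture and walls round the work are solid. World frame = base frame: x ahead of the robot, y to its left, z up, the work surface at z = 0. Lengths are in m, angles in rad, forces in N, time in s.
With the tool pointing down it reaches from about 0.375 to 0.975 m from the base axis. Payload 3.8 kg.
Tool frame: the origin (TCP) lies between the finger pads; the fingertips stand 17 mm ahead of it and the grasp point (between the pads) lies 2 mm behind it (env.tips_ahead is the distance from the TCP to the fingertips, in m); z points along the fingers, y is the direction in which the jaws open and shut (so a half turn about z gives the same grasp; the last joint's range is limited). The gripper opens to 88 mm and grips with 3 to 60 N. Pads are 18 mm wide; open, the fingers measure 123 mm over their backs; the gripper's body (75 mm by 187 mm) begins 45 mm behind the grasp point.
Start: joints at [1.222, 0.264, 1.604, -0, 1.274, -0.037], TCP at [0.207, 0.642, 0.256] pointing down, gripper open.
Joint ranges: [-2.63, 2.63], [-0.94, 2.18], [0.31, 2.57], [-1.31, 4.45], [0, 2.66], [-2.55, 2.55]. Speed limits (rad/s): [2.57, 2.57, 3.14, 3.14, 3.14, 3.14].

INTERFACE

Orientations are given as a unit quaternion [w, x, y, z].
In Python, from plant import env, eyes gives the robot as it stands.
- The arm moves only by the tool drive_tool, never from a script. Its argument "commands" is a list that holds one entry, the list of rows, each a list of 7 numbers: the turn, a rotation vector about the tool's x, y, z each as a share of 60 degrees, from -1 to 1, then the shift along the tool's x, y, z each as a share of 600 mm, from -1 to 1, then the opening, from 0 (shut) to 1 (fully open). A call has 1 to 20 rows; each row is the pose to reach, as a shift and turn from the pose commanded when the call began, along the tool's axes at that moment; what a row does not reach only later rows make up. A row lasts 1/10 s, in which the tool goes at most 50 mm and 8.59 degrees, less where a joint would pass 70% of its speed; a pose out of reach is approached as far as the arm can. A call with a number of a shift or a turn outside -1 to 1 is refused whole. A call with a gripper value outside its range is refused whole. The fingers move at their own pace and stop on an object; "force" is the grip in N (left out, the last holds). Time passes only in rows, so rows that repeat a pose let the fingers close. It gives the time, the measured TCP pose, the force and the opening at its end, in the units of the state.
- env.get_obs(): the state, without advancing time (a new reading comes with each control period).
- eyes.get_image(name): name is "scene" or "side" or "wrist"; returns a dict with "frame" (480x640x3 uint8, red, green, blue), "range_z" (480x640 float32, m along the optical axis (not along the pixel's ray), 0 where there is no reading), "fx", "fy", "cx", "cy" (pixels), "pose" (4x4, takes a point from camera to world coordinates). Camera axes: x right, y down, z forward; pixel columns grow to the right and rows downward; lengths in m; the calibration is good to about 2 mm. A picture is of the moment at which its call begins.
- env.hand_in(): hands the job in, once; it reports no verdict.
Trained networks look in a picture, given as the dict that the camera call returned (one of the last four; its "shot" number tells which), for a name from the list of things; names that differ only in an ending like _2 or _b are one class to them, and where a whole thing is asked for, a point or a joint stands for the part that bears it (a point fixed in the world has none). Each returns a list of dicts, best first, with "p" (0 to 1); they miss things now and then, are a little off and sometimes report something else, mostly with a low value. They report only what shows in the picture. A call takes as long as a camera call.
- eyes.silhouettes(picture, query): "pixels" (480x640 bool, what is visible of it) and "rect" ([left, top, width, height] in pixels, round what is visible of it).
The state is a dict: "time_s": time; "joint_positions": joint angles; "joint_velocities": joint speeds; "tau": joint torques, N m; "ee_pos": TCP position; "orientation": TCP orientation; "contact_force": force on the tool from outside, world axes, zero at the start; "ft_torque": the same for the moment, N m; "gripper_width": opening from 0.0 (shut) to 1.0 (fully open).
Only numpy, scipy, OpenCV 4.12 (cv2) and the standard library are available. Lean on these libraries where they do the work, as an engineer would, in place of code of your own. Each camera call takes 0.05 s, during which the arm holds its last target.

## Working session

There is one attempt and no reset: what is moved stays moved. The work goes in short steps, Python scripts to look and compute and a tool call to move; the robot and the scene stay as the last step left them, time stands still between calls to the robot, and variables do not carry over. Pictures are saved under pics/ and viewed, and the job is handed in when it is done.

Besides the shell and the picture viewer there is one more tool, called after "Call:" by a JSON object that holds its "method" and its "body", one argument or row to a line. drive_tool: Moves the arm, as the interface text tells. Its arguments: {"type":"object","properties":{"commands":{"type":"array"},"force":{"type":"number"}},"required":["commands"]}

```bash
ls; mkdir -p pics
cat > h.py <<'E'
import numpy as np, cv2
from plant import env, eyes
def shot(name,fn):
    p=eyes.get_image(name); cv2.imwrite('pics/'+fn,cv2.cvtColor(p['frame'],cv2.COLOR_RGB2BGR)); return p
def unproj(p,u,v,z=None):
    d=np.array([(u-p['cx'])/p['fx'],(v-p['cy'])/p['fy'],1.0]); T=p['pose']
    if z is None:
        r=p['range_z'][int(v),int(u)]; return T[:3,:3]@(d*r)+T[:3,3]
    w=T[:3,:3]@d; return T[:3,3]+w*(z-T[2,3])/w[2]
def proj(p,X):
    T=p['pose']; c=T[:3,:3].T@(np.array(X)-T[:3,3]); return c[0]/c[2]*p['fx']+p['cx'],c[1]/c[2]*p['fy']+p['cy']
E
python3 - <<'E'
from h import *
for n in ['scene','side','wrist']:
    p=shot(n,n+'0.png'); print(n,p['pose'].round(3).tolist(),p['fx'])
    if n!='wrist':
        for q in ['stand','nipple_1','valve','pointer_1','dial_1']:
            for s in eyes.silhouettes(p,q)[:4]: print(q,round(s['p'],2),s['rect'])
print(env.get_obs())
E
```

```text
pics
scene [[0.903, -0.283, 0.323, 0.123], [-0.429, -0.591, 0.683, -1.054], [-0.002, -0.755, -0.655, 1.042], [0.0, 0.0, 0.0, 1.0]] 604.0815796920018
stand 0.69 [310.5, 209.6, 12.9, 15.2]
stand 0.61 [248.0, 207.8, 83.4, 66.8]
nipple_1 0.62 [296.7, 247.2, 10.5, 15.3]
nipple_1 0.58 [250.4, 218.1, 13.2, 14.5]
nipple_1 0.38 [313.3, 211.5, 4.5, 8.4]
valve 0.93 [247.2, 206.3, 84.2, 62.8]
pointer_1 0.5 [346.8, 340.6, 47.4, 43.6]
pointer_1 0.48 [311.4, 207.6, 10.1, 16.8]
pointer_1 0.28 [413.8, 302.0, 11.8, 25.3]
dial_1 0.69 [248.0, 208.1, 82.2, 62.9]
dial_1 0.58 [349.4, 261.4, 8.0, 9.5]
dial_1 0.53 [296.5, 250.5, 9.2, 17.3]
side [[-0.996, -0.035, 0.079, 0.506], [-0.083, 0.625, -0.776, 0.854], [-0.022, -0.78, -0.625, 0.796], [0.0, 0.0, 0.0, 1.0]] 487.29654924460095
stand 0.74 [284.8, 240.3, 97.0, 80.6]
stand 0.2 [362.4, 382.8, 24.3, 66.3]
nipple_1 0.59 [342.5, 238.2, 6.3, 13.1]
nipple_1 0.52 [365.3, 280.9, 7.9, 14.8]
valve 0.86 [285.1, 240.7, 97.8, 72.7]
pointer_1 0.6 [342.4, 238.6, 4.6, 15.4]
pointer_1 0.46 [292.4, 269.7, 12.6, 17.0]
dial_1 0.7 [285.2, 238.4, 96.8, 74.2]
wrist [[0.307, 0.903, 0.299, 0.129], [0.952, -0.292, -0.096, 0.667], [0.0, 0.314, -0.949, 0.384], [0.0, 0.0, 0.0, 1.0]] 378.5755908194358
{'time_s': 0.65, 'joint_positions': array([ 1.22209241e+00,  2.63884313e-01,  1.60396696e+00, -1.10970120e-05,
        1.27370933e+00, -3.69477169e-02]), 'joint_velocities': array([ 0.00041515,  0.0007292 ,  0.00092646, -0.00109173, -0.00212578,
       -0.00130367]), 'tau': array([ 2.30102942e-04, -5.01753759e+01, -3.57087314e+01,  7.27326656e-02,
        1.82989694e-02, -6.47623395e-06]), 'ee_pos': array([0.20708161, 0.64245855, 0.25573418]), 'orientation': array([8.27907118e-06, 1.55246007e-01, 9.87875841e-01, 1.47164654e-05]), 'contact_force': array([-0.06603928, -0.60092491, -0.88313204]), 'ft_torque': array([-0.04846297, -0.0490572 , -0.07206454]), 'gripper_width': 0.9993031650566228}
```

Run:
```python
import cv2
a=cv2.imread('pics/scene0.png'); b=cv2.imread('pics/side0.png')
c=cv2.resize(a[190:290,230:350],None,fx=6,fy=6,interpolation=2);cv2.imwrite('pics/c1.png',c)
c=cv2.resize(b[220:330,270:400],None,fx=6,fy=5,interpolation=2);cv2.imwrite('pics/c2.png',c)
```

```text
(no output)
```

View pics/scene0.png

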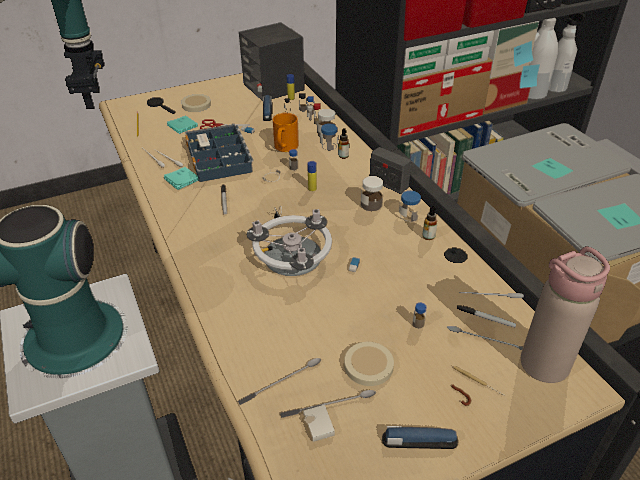

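View pics/side0.png

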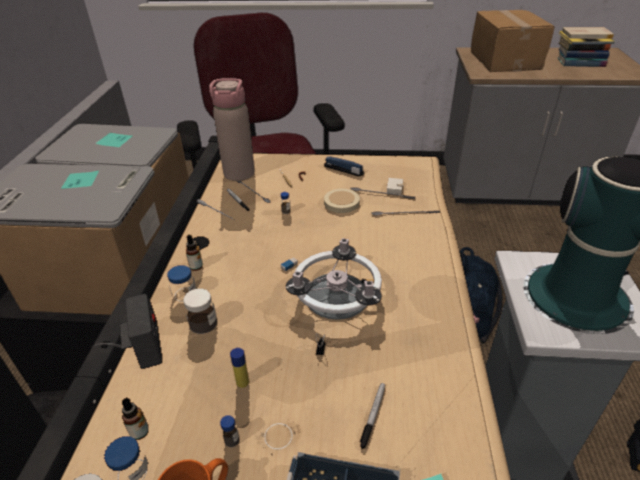

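```bash
echo
```

```text
(no output)
```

View pics/c1.png

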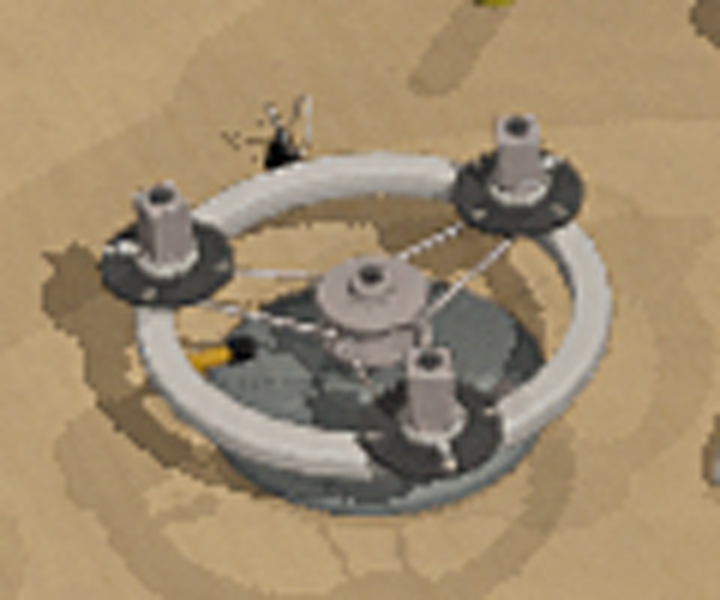

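View pics/c2.png

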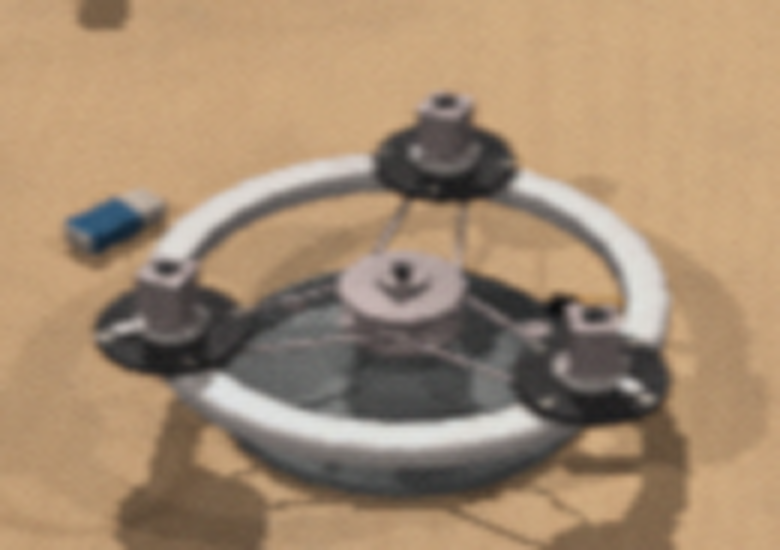

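View pics/wrist0.png

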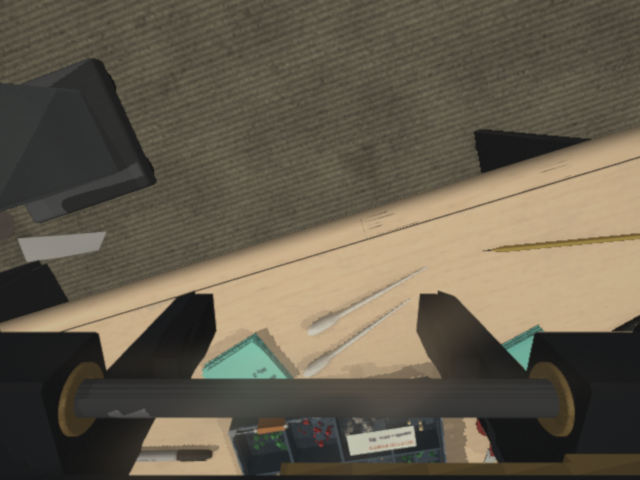

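Run:
```python
from h import *
p=eyes.get_image('scene')
P=[unproj(p,u,v,0.096) for u,v in [(257,221.7),(316.3,210.8),(301.7,249.7)]]
c=np.mean(P,0)
for x in P: print(x.round(4), np.linalg.norm((x-c)[:2]).round(4), np.degrees(np.arctan2(*(x-c)[[1,0]])).round(1))
print('c',c)
p=eyes.get_image('side')
P=[unproj(p,270+u/6,220+v/5,0.096) for u,v in [(595,315),(168,268),(446,102)]]
c=np.mean(P,0)
for x in P: print(x.round(4), np.linalg.norm((x-c)[:2]).round(4), np.degrees(np.arctan2(*(x-c)[[1,0]])).round(1))
print('c',c)
o=env.get_obs(); 
from scipy.spatial.transform import Rotation as R
q=o['orientation'];Rt=R.from_quat(q[[1,2,3,0]]).as_matrix();print(Rt.round(3)); p=eyes.get_image('wrist')
print(Rt.T@(p['pose'][:3,3]-o['ee_pos']),(Rt.T@p['pose'][:3,:3]).round(3),p['cx'],p['cy'])
```

```text
[0.4802 0.0892 0.096 ] 0.0902 141.3
[0.6333 0.0657 0.096 ] 0.089 21.7
[ 0.5383 -0.0566  0.096 ] 0.0902 -97.9
c [0.55061015 0.03277215 0.096     ]
[0.4773 0.0907 0.096 ] 0.0896 142.1
[0.6309 0.0698 0.096 ] 0.0897 22.4
[ 0.5357 -0.0535  0.096 ] 0.09 -97.8
c [0.54796105 0.03567664 0.096     ]
[[-0.952  0.307 -0.   ]
 [ 0.307  0.952  0.   ]
 [ 0.     0.    -1.   ]]
[ 0.08145434 -0.00018303 -0.12794596] [[-0.001 -0.949 -0.314]
 [ 1.    -0.001 -0.   ]
 [-0.    -0.314  0.949]] 315.9603119496745 238.84321540686653
```

Call:
{"method": "drive_tool", "body": {
  "commands": [
    [[0,0,0.333,-0.932,-0.82,-0.05,0.45],[0,0,0.333,-0.932,-0.82,-0.05,0.45],[0,0,0.333,-0.932,-0.82,-0.05,0.45],[0,0,0.333,-0.932,-0.82,-0.05,0.45],[0,0,0.333,-0.932,-0.82,-0.05,0.45],[0,0,0.333,-0.932,-0.82,-0.05,0.45],[0,0,0.333,-0.932,-0.82,-0.05,0.45],[0,0,0.333,-0.932,-0.82,-0.05,0.45],[0,0,0.333,-0.932,-0.82,-0.05,0.45],[0,0,0.333,-0.932,-0.82,-0.05,0.45],[0,0,0.333,-0.932,-0.82,-0.05,0.45],[0,0,0.333,-0.932,-0.82,-0.05,0.45],[0,0,0.333,-0.932,-0.82,-0.05,0.45],[0,0,0.333,-0.932,-0.82,-0.05,0.45],[0,0,0.333,-0.932,-0.82,-0.05,0.45],[0,0,0.333,-0.932,-0.82,-0.05,0.45],[0,0,0.333,-0.932,-0.82,-0.05,0.45],[0,0,0.333,-0.932,-0.82,-0.05,0.45]]
  ]
}}

```text
time_s: 2.6
ee_pos: [0.5878, 0.0035, 0.2855]
orientation: [-0.0, 0.324, 0.946, 0.0]
contact_force: [0.0, 0.9, -0.0]
gripper_width: 0.452
```

Run:
```python
from h import *
o=env.get_obs();print(o['time_s'],o['ee_pos'],o['orientation'],o['joint_positions'],o['gripper_width'],o['contact_force'])
p=shot('wrist','w1.png')
for a in (142,22,-98):
    a=np.radians(a);print(proj(p,[.549+.09*np.cos(a),.034+.09*np.sin(a),.096]))
```

```text
2.6 [0.58778642 0.0034876  0.2855009 ] [-4.41670046e-04  3.24054444e-01  9.46038318e-01  1.54517040e-04] [-3.67443082e-02  8.29897223e-02  1.75943996e+00  5.72056514e-04
  1.29991930e+00 -9.47669705e-01] 0.4522504108002118 [ 0.02706059  0.86351831 -0.04851651]
(np.float64(316.78327310745607), np.float64(32.3486975891511))
(np.float64(406.88294284069366), np.float64(208.43695584376013))
(np.float64(225.65608662872359), np.float64(207.98811711282835))
```

View pics/w1.png

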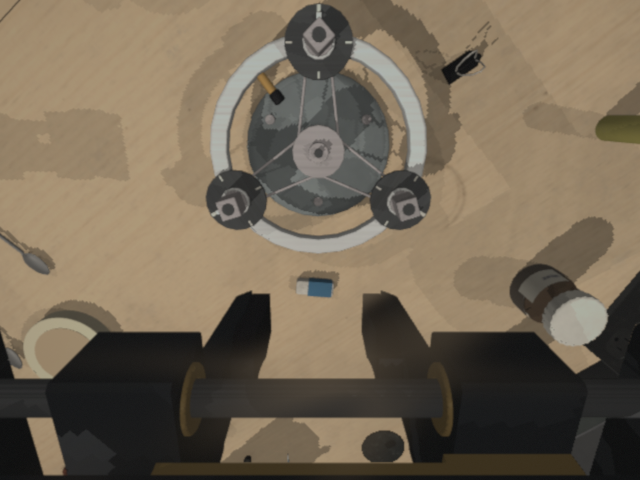

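Run:
```python
import cv2,numpy as np
a=cv2.imread('pics/w1.png')
cs=[a[0:84,277:361],a[160:244,361:445],a[160:244,192:276]]
c=np.hstack([cv2.resize(x,(266,266),interpolation=2) for x in cs]);cv2.imwrite('pics/c3.png',c)
```

```text
(no output)
```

View pics/c3.png

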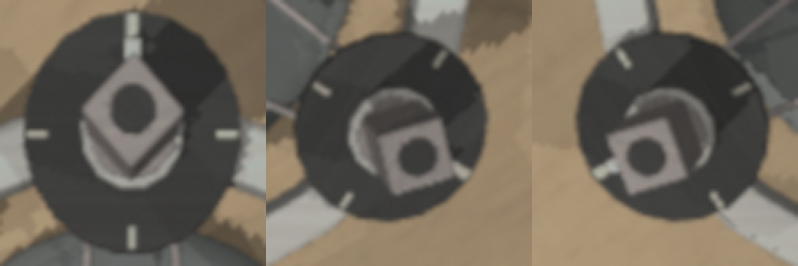

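Run:
```python
from h import *
p=eyes.get_image('wrist'); k=84/266
S=[([(133,52),(184,109),(133,155),(82,109)],(277,0),0),([(376,137),(440,118),(455,178),(394,196)],(361,160),266),([(606,137),(670,118),(688,180),(630,196)],(192,160),532)]
for c,o,x0 in S:
    W=np.array([unproj(p,o[0]+(u-x0)*k-.5+.16,o[1]+v*k-.34,.096)[:2] for u,v in c])
    e=np.roll(W,-1,0)-W
    print(W.mean(0).round(4),np.linalg.norm(e,axis=1).round(4),(np.degrees(np.arctan2(e[:,1],e[:,0]))%90).round(1))
# silhouettes refinement by depth: points z in .092-.1
T=p['pose'];v,u=np.mgrid[:480,:640];r=p['range_z']
X=np.stack([(u-p['cx'])/p['fx']*r,(v-p['cy'])/p['fy']*r,r],-1)@T[:3,:3].T+T[:3,3]
m=((abs(X[...,2]-.096)<.006)&(v<260)&(r>0)).astype(np.uint8)
n,l,s,cc=cv2.connectedComponentsWithStats(m)
for i in range(1,n):
    if s[i][4]>60:
        pts=X[l==i]; rect=cv2.minAreaRect((pts[:,:2]*1000).astype(np.float32)); print(s[i],rect,np.median(pts[:,2]))
```

```text
[0.4793 0.0904] [0.017  0.0156 0.0156 0.0169] [ 7.7  1.4 13.1  6.8]
[0.6337 0.0685] [0.0177 0.0175 0.0171 0.0176] [69.4 70.4 69.6 72.2]
[ 0.539  -0.0539] [0.0184 0.0176 0.0168 0.0174] [68.7 64.5 67.8 69.7]
[302  17  32  37 656] ((479.3212585449219, 89.64580535888672), (18.190027236938477, 18.188426971435547), 5.434233665466309) 0.09499734326135942
[215 196  26  25 446] ((537.7002563476562, -54.67023849487305), (18.233905792236328, 18.123092651367188), 68.15474700927734) 0.09491528356673229
[395 196  25  25 447] ((633.39453125, 68.1805648803711), (17.93679428100586, 18.306705474853516), 70.59266662597656) 0.094867005571459
```

```bash
cat >> h.py <<'E'
from scipy.spatial.transform import Rotation as R
def st():
    o=env.get_obs(); q=o['orientation']; M=R.from_quat(q[[1,2,3,0]]).as_matrix()
    return o,M,np.degrees(np.arctan2(M[1,1],M[0,1]))
def plan(x,y,z,yaw,):
    o,M,yw=st()
    d=M.T@(np.array([x,y,z])-o['ee_pos'])
    # target: exactly down with yaw
    c,s=np.cos(np.radians(yaw)),np.sin(np.radians(yaw))
    Mt=np.array([[-s,c,0],[c,s,0],[0,0,-1.]]).copy()
    Mt[:,0]=[-s,c,0] if False else np.cross([c,s,0],[0,0,-1.]); Mt[:,1]=[c,s,0]; Mt[:,2]=[0,0,-1]
    rv=R.from_matrix(M.T@Mt).as_rotvec(degrees=True)
    print('yaw',yw.round(2),'rot share',(rv/60).round(3),'shift share',(d/.6).round(4),'rows',max(np.linalg.norm(d)/.05,np.linalg.norm(rv)/8.59).round(1),'q6',o['joint_positions'][5].round(3),'t',o['time_s'])
def tops(p):
    T=p['pose'];v,u=np.mgrid[:480,:640];r=p['range_z']
    X=np.stack([(u-p['cx'])/p['fx']*r,(v-p['cy'])/p['fy']*r,r],-1)@T[:3,:3].T+T[:3,3]
    m=((abs(X[...,2]-.095)<.006)&(r>0)).astype(np.uint8)
    n,l,s,cc=cv2.connectedComponentsWithStats(m)
    for i in range(1,n):
        if s[i][4]>60:
            a=X[l==i]; rc=cv2.minAreaRect((a[:,:2]*1000).astype(np.float32)); print(s[i].tolist(),np.round(rc[0],1),np.round(rc[1],1),'yaw',round(rc[2]%90,1),'z',np.median(a[:,2]).round(4))
E
python3 -c "
from h import *
plan(.4793,.0896,.145,95.4)"
```

```text
yaw 52.26 rot share [ 0.    -0.    -0.719] shift share [0.23   0.0022 0.2346] rows 5.0 q6 -0.948 t 2.7
```

Call:
{"method": "drive_tool", "body": {
  "commands": [
    [[0,0,-0.719,0.23,0.002,0.12,0.45],[0,0,-0.719,0.23,0.002,0.235,0.45],[0,0,-0.719,0.23,0.002,0.235,0.45],[0,0,-0.719,0.23,0.002,0.235,0.45],[0,0,-0.719,0.23,0.002,0.235,0.45],[0,0,-0.719,0.23,0.002,0.235,0.45],[0,0,-0.719,0.23,0.002,0.235,0.45],[0,0,-0.719,0.23,0.002,0.235,0.45],[0,0,-0.719,0.23,0.002,0.235,0.45]]
  ]
}}

```text
time_s: 3.6
ee_pos: [0.4818, 0.0883, 0.1463]
orientation: [0.002, -0.045, 0.999, 0.0]
contact_force: [-0.4, -0.4, -0.5]
gripper_width: 0.451
```

Run:
```python
from h import *
p=shot('wrist','w2.png'); tops(p)
plan(.4793,.0896,.090,95.4); o,_,_=st(); print(o['ee_pos'],o['contact_force'],o['ft_torque'])
```

```text
[302, 255, 35, 36, 1212] [479.1  89.3] [18.6 17.8] yaw 5.5 z 0.0949
[32, 327, 44, 41, 1175] [537.7 -54.4] [18.5 19.2] yaw 69.0 z 0.0946
yaw 95.21 rot share [ 0.     0.002 -0.003] shift share [0.0037 0.0027 0.0933] rows 1.1 q6 -1.531 t 3.65
[0.48150105 0.08818265 0.14596032] [ 0.3815644  -0.25573241  0.28489588] [0.0158039  0.05861721 0.03884652]
```

View pics/w2.png

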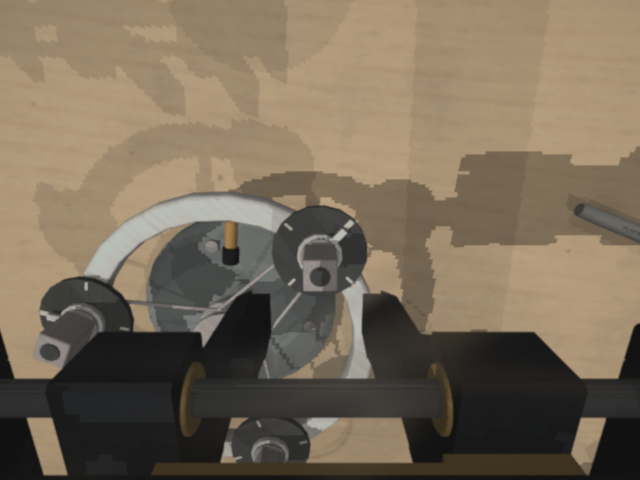

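Call:
{"method": "drive_tool", "body": {
  "commands": [
    [[0,0,0,0,0,0,0.45],[0,0,0,0,0,0.045,0.45],[0,0,0,0,0,0.09,0.45],[0,0,0,0,0,0.09,0.45],[0,0,0,0,0,0.09,0.45]]
  ]
}}

```text
time_s: 4.15
ee_pos: [0.4799, 0.088, 0.0906]
orientation: [-0.001, -0.046, 0.999, -0.0]
contact_force: [-0.1, -0.3, -0.0]
gripper_width: 0.45
```

Run:
```python
from h import *
p=shot('wrist','w3.png'); tops(p)
plan(.4793,.0896,.090,95.4); o,_,_=st(); print(o['ee_pos'],o['contact_force'],o['ft_torque'])
```

```text
[217, 308, 49, 62, 1044] [478.4  64. ] [24.5 12.5] yaw 41.7 z 0.0951
[365, 309, 50, 63, 1038] [474.3 110.1] [12.2 24.7] yaw 59.6 z 0.0952
[297, 311, 48, 49, 2227] [479.4  89.4] [18.9 18. ] yaw 5.5 z 0.0949
yaw 95.27 rot share [ 0.     0.001 -0.002] shift share [0.0023 0.0025 0.0026] rows 0.1 q6 -1.532 t 4.2
[0.48082321 0.08821541 0.09156559] [ 0.39412738 -0.01815964 -0.56526592] [ 0.02573625  0.03246385 -0.00078094]
```

View pics/w3.png

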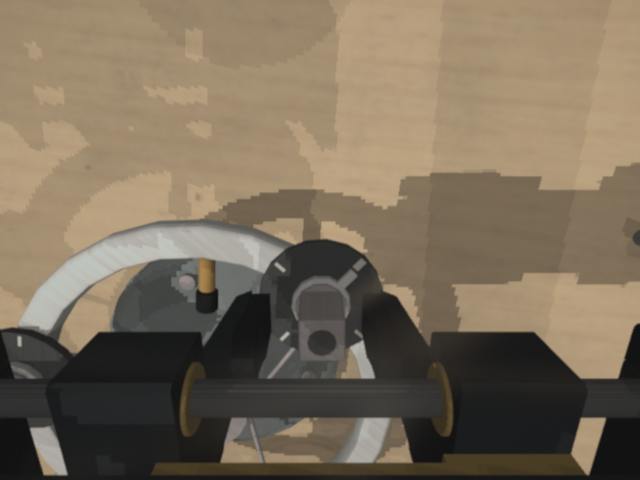

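Call:
{"method": "drive_tool", "body": {
  "commands": [
    [[0,0,0,0.0015,0.0025,0.0015,0.45],[0,0,0,0.0015,0.0025,0.0015,0.3],[0,0,0,0.0015,0.0025,0.0015,0.15],[0,0,0,0.0015,0.0025,0.0015,0.15],[0,0,0,0.0015,0.0025,0.0015,0.15],[0,0,0,0.0015,0.0025,0.0015,0.15]]
  ],
  "force": 5
}}

```text
time_s: 4.8
ee_pos: [0.4795, 0.09, 0.0904]
orientation: [0.0, -0.046, 0.999, 0.0]
contact_force: [-1.2, 1.8, 4.2]
gripper_width: 0.206
```

Run:
```python
from h import *
for i in range(2):
    o,_,_=st(); print(o['ee_pos'],o['contact_force'],o['ft_torque'],o['gripper_width'])
    p=shot('wrist','w4.png'); tops(p)
```

```text
[0.47951076 0.08997082 0.09035892] [-1.1706123   1.82414123  4.17979742] [0.32128738 0.10512625 0.06197702] 0.20606758555990254
[247, 308, 138, 58, 3976] [478.9  89.3] [21.  48.7] yaw 5.2 z 0.0949
[0.47952091 0.08995862 0.0903439 ] [-1.28596099  2.03143144  3.43498759] [ 0.3382821   0.12390608 -0.07507312] 0.20587165879801136
[247, 308, 138, 58, 3981] [478.6  89.4] [20.7 48.7] yaw 5.3 z 0.0949
```

Call:
{"method": "drive_tool", "body": {
  "commands": [
    [[0,0,0,0,0,0,0.12],[0,0,0,0,0,0,0.12],[0,0,0,0,0,0,0.12]]
  ],
  "force": 45
}}

```text
time_s: 5.2
ee_pos: [0.4795, 0.09, 0.0903]
orientation: [0.0, -0.046, 0.999, 0.0]
contact_force: [-1.4, 2.6, 5.5]
gripper_width: 0.203
```

```bash
cat > m.py <<'E'
from h import *
o,_,y=st(); print('t',o['time_s'],'ee',o['ee_pos'].round(4),'yaw',y.round(2),'F',o['contact_force'].round(1),'T',o['ft_torque'].round(3),'w',o['gripper_width'].round(3),'q6',o['joint_positions'][5].round(3))
E
python3 m.py
```

```text
Traceback (most recent call last):
  File "m.py", line 2, in <module>
    o,_,y=st(); print('t',o['time_s'],'ee',o['ee_pos'].round(4),'yaw',y.round(2),'F',o['contact_force'].round(1),'T',o['ft_torque'].round(3),'w',o['gripper_width'].round(3),'q6',o['joint_positions'][5].round(3))
                                                                                                                                                 ^^^^^^^^^^^^^^^^^^^^^^^^
AttributeError: 'float' object has no attribute 'round'
```

Call:
{"method": "drive_tool", "body": {
  "commands": [
    [[0,0,0.1,0,0,0,0.12],[0,0,0.2,0,0,0,0.12],[0,0,0.25,0,0,0,0.12],[0,0,0.25,0,0,0,0.12]]
  ],
  "force": 45
}}

```text
time_s: 5.6
ee_pos: [0.4795, 0.0899, 0.0903]
orientation: [0.0, 0.085, 0.996, 0.0]
contact_force: [-0.5, 2.3, 5.2]
gripper_width: 0.196
```

```bash
python3 m.py
```

```text
Traceback (most recent call last):
  File "m.py", line 2, in <module>
    o,_,y=st(); print('t',o['time_s'],'ee',o['ee_pos'].round(4),'yaw',y.round(2),'F',o['contact_force'].round(1),'T',o['ft_torque'].round(3),'w',o['gripper_width'].round(3),'q6',o['joint_positions'][5].round(3))
                                                                                                                                                 ^^^^^^^^^^^^^^^^^^^^^^^^
AttributeError: 'float' object has no attribute 'round'
```

```bash
sed -i "s/o\['gripper_width'\].round(3)/round(o['gripper_width'],3)/" m.py; python3 m.py
```

```text
t 5.6 ee [0.4795 0.0899 0.0903] yaw 80.28 F [-0.5  2.3  5.2] T [0.459 0.183 0.306] w 0.196 q6 -1.267
```

Call:
{"method": "drive_tool", "body": {
  "commands": [
    [[0,0,0.1,0,0,0,0.12],[0,0,0.2,0,0,0,0.12],[0,0,0.2,0,0,0,0.12]]
  ],
  "force": 45
}}

```text
time_s: 5.9
ee_pos: [0.4795, 0.0899, 0.0903]
orientation: [0.0, 0.189, 0.982, 0.0]
contact_force: [-1.4, 2.9, 6.4]
gripper_width: 0.2
```

```bash
python3 m.py
```

```text
t 5.9 ee [0.4795 0.0899 0.0903] yaw 68.23 F [-1.4  2.9  6.4] T [0.412 0.19  0.374] w 0.2 q6 -1.057
```

```bash
cat > dial.py <<'E'
# rectified top-down view of dial: usage dial.py n cam file
import sys
from h import *
N={1:(.4793,.0896,142.1),2:(.6334,.0682,22.1),3:(.5377,-.0547,-97.9)}
n=int(sys.argv[1]); cam=sys.argv[2]; p=shot(cam,sys.argv[3]+'_raw.png')
x,y,a=N[n]; a=np.radians(a); z=float(sys.argv[4]) if len(sys.argv)>4 else .066
# output 400px = 80mm, outward up, viewed from above
S=480;m=.072
u,v=np.meshgrid(np.arange(S),np.arange(S)); r=(S/2-v)/S*m; t=(S/2-u)/S*m  # r outward, t anticlockwise(left)
X=np.stack([x+r*np.cos(a)-t*np.sin(a),y+r*np.sin(a)+t*np.cos(a),np.full(r.shape,z)],-1)
T=p['pose'];c=(X-T[:3,3])@T[:3,:3]
mu=(c[...,0]/c[...,2]*p['fx']+p['cx']).astype(np.float32);mv=(c[...,1]/c[...,2]*p['fy']+p['cy']).astype(np.float32)
im=cv2.remap(cv2.cvtColor(p['frame'],cv2.COLOR_RGB2BGR),mu,mv,cv2.INTER_CUBIC)
cv2.circle(im,(240,240),int(.020/m*S),(0,255,255),1)
raw=cv2.cvtColor(p['frame'],cv2.COLOR_RGB2BGR)
cu,cv_=proj(p,[x,y,z]);cu=int(np.clip(cu,80,560));cv_=int(np.clip(cv_,120,360))
cr=cv2.resize(raw[cv_-120:cv_+120,cu-80:cu+80],(320,480),interpolation=2)
cv2.imwrite('pics/'+sys.argv[3]+'.png',np.hstack([im,cr]))
E
python3 dial.py 1 wrist d1
```

```text
(no output)
```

View pics/d1.png

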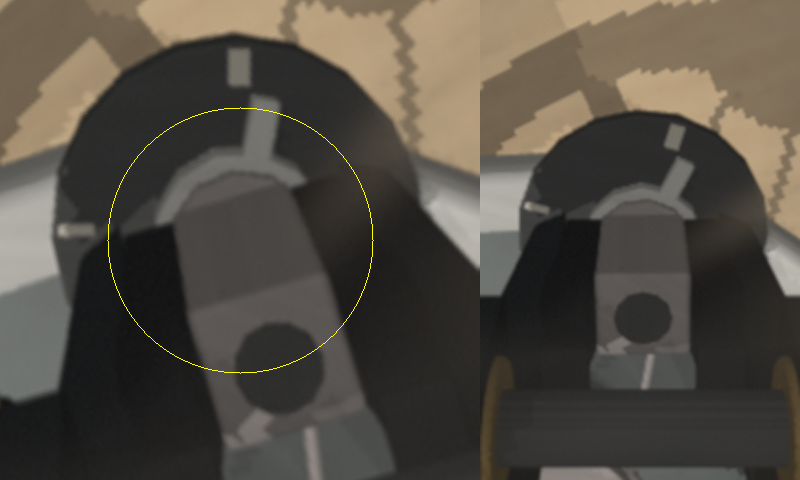

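Call:
{"method": "drive_tool", "body": {
  "commands": [
    [[0,0,0.1,0,0,0,0.12],[0,0,0.2,0,0,0,0.12],[0,0,0.3,0,0,0,0.12],[0,0,0.4,0,0,0,0.12],[0,0,0.5,0,0,0,0.12],[0,0,0.6,0,0,0,0.12],[0,0,0.6,0,0,0,0.12]]
  ],
  "force": 45
}}

```text
time_s: 6.65
ee_pos: [0.4795, 0.0899, 0.0903]
orientation: [0.0, 0.483, 0.876, 0.0]
contact_force: [-0.7, 3.0, 5.9]
gripper_width: 0.197
```

```bash
python3 m.py;  python3 dial.py 1 wrist d2
```

```text
t 6.65 ee [0.4795 0.0899 0.0903] yaw 32.23 F [-0.7  3.   5.9] T [0.367 0.264 0.4  ] w 0.197 q6 -0.428
```

View pics/d2.png

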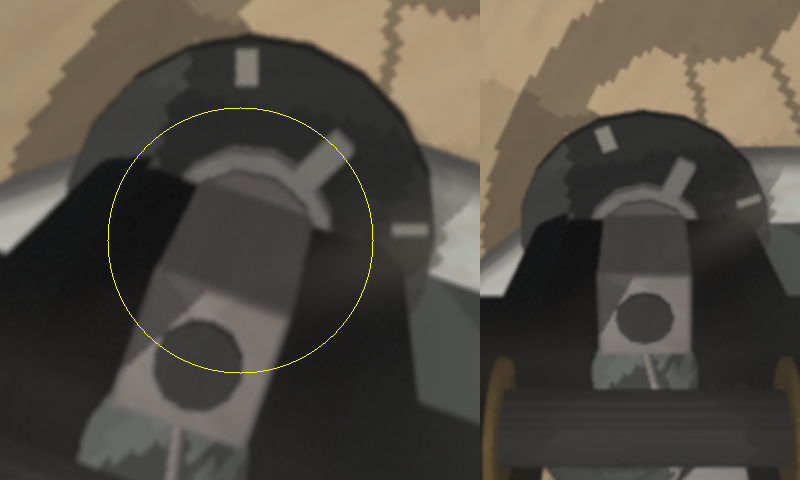

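Call:
{"method": "drive_tool", "body": {
  "commands": [
    [[0,0,0.1,0,0,0,0.12],[0,0,0.2,0,0,0,0.12],[0,0,0.3,0,0,0,0.12],[0,0,0.4,0,0,0,0.12],[0,0,0.5,0,0,0,0.12],[0,0,0.6,0,0,0,0.12],[0,0,0.66,0,0,0,0.12],[0,0,0.66,0,0,0,0.12]]
  ],
  "force": 45
}}

```text
time_s: 7.5
ee_pos: [0.4794, 0.0899, 0.0903]
orientation: [0.0, 0.751, 0.661, 0.0]
contact_force: [-1.3, 2.5, 5.4]
gripper_width: 0.197
```

```bash
python3 m.py;  python3 dial.py 1 wrist d3
```

```text
t 7.5 ee [0.4794 0.0899 0.0903] yaw -7.32 F [-1.3  2.5  5.4] T [0.354 0.306 0.368] w 0.197 q6 0.262
```

View pics/d3.png

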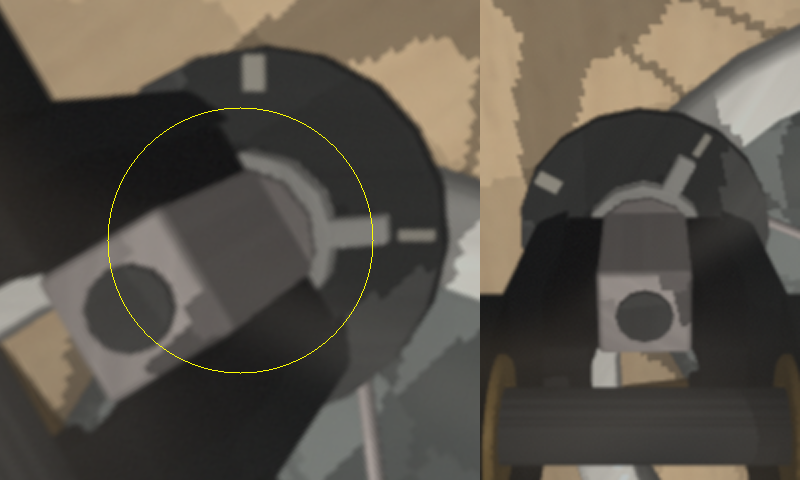

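Call:
{"method": "drive_tool", "body": {
  "commands": [
    [[0,0,0.04,0,0,0,0.12],[0,0,0.075,0,0,0,0.12],[0,0,0.075,0,0,0,0.12]]
  ],
  "force": 45
}}

```text
time_s: 7.85
ee_pos: [0.4794, 0.0899, 0.0903]
orientation: [0.0, 0.776, 0.631, 0.0]
contact_force: [-2.0, 2.9, 4.9]
gripper_width: 0.2
```

```bash
python3 m.py;  python3 dial.py 1 wrist d4
```

```text
t 7.85 ee [0.4794 0.0899 0.0903] yaw -11.79 F [-2.   2.9  4.9] T [0.373 0.32  0.408] w 0.2 q6 0.34
```

View pics/d4.png

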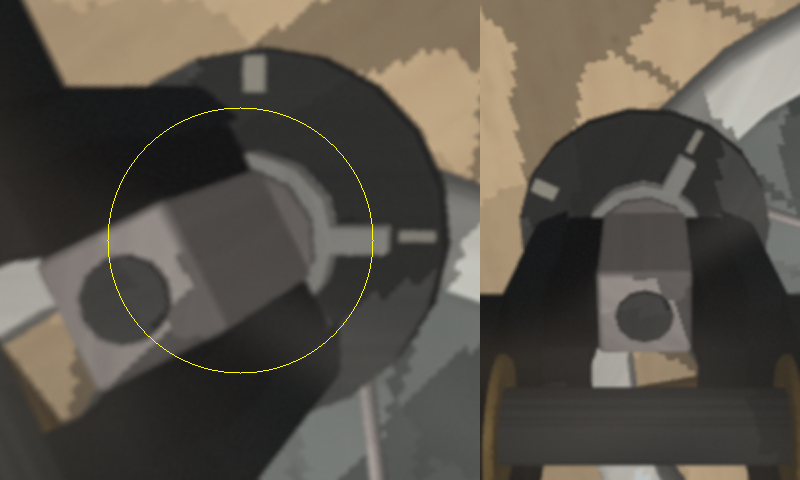

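Call:
{"method": "drive_tool", "body": {
  "commands": [
    [[0,0,0,0,0,0,0.25],[0,0,0,0,0,0,0.45],[0,0,0,0,0,0,0.45],[0,0,0,0,0,-0.05,0.45],[0,0,0,0,0,-0.11,0.45],[0,0,0,0,0,-0.11,0.45],[0,0,0,0,0,-0.11,0.45]]
  ],
  "force": 45
}}

```text
time_s: 8.6
ee_pos: [0.4797, 0.0896, 0.1564]
orientation: [0.001, 0.776, 0.631, 0.001]
contact_force: [-0.4, -1.3, -0.6]
gripper_width: 0.451
```

```bash
python3 m.py;  python3 dial.py 1 wrist d5; python3 -c "
from h import *
p=eyes.get_image('wrist');tops(p)
plan(.6334,.0682,.150,70.6)"
```

```text
t 8.6 ee [0.4797 0.0896 0.1564] yaw -11.81 F [-0.4 -1.3 -0.6] T [-0.034  0.098  0.005] w 0.451 q6 0.34
[581, 232, 50, 38, 1333] [633.4  68.8] [18.4 19.5] yaw 70.1 z 0.0946
[298, 250, 38, 39, 1114] [479.5  90.2] [18.  18.7] yaw 0.8 z 0.0949
yaw -11.81 rot share [-2.000e-03 -1.000e-03 -1.373e+00] shift share [0.0184 0.2607 0.0069] rows 9.6 q6 0.34 t 8.7
```

View pics/d5.png

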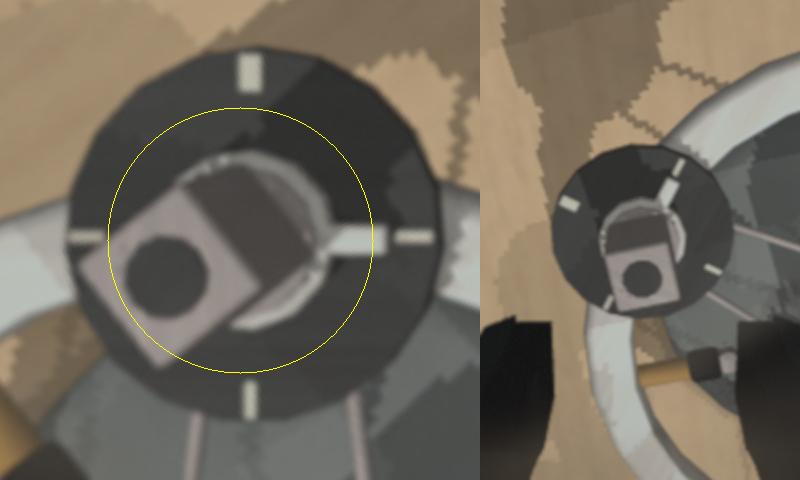

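Call:
{"method": "drive_tool", "body": {
  "commands": [
    [[0,0,-0.143,0.0184,0.2607,0,0.45],[0,0,-0.286,0.0184,0.2607,0,0.45],[0,0,-0.429,0.0184,0.2607,0,0.45],[0,0,-0.572,0.0184,0.2607,0,0.45],[0,0,-0.715,0.0184,0.2607,0,0.45],[0,0,-0.858,0.0184,0.2607,0,0.45],[0,0,-0.9,0.0184,0.2607,0,0.45]]
  ]
}}

```text
time_s: 9.4
ee_pos: [0.6332, 0.0682, 0.1529]
orientation: [-0.002, 0.403, 0.915, -0.001]
contact_force: [-0.5, -0.8, 0.3]
gripper_width: 0.45
```

Call:
{"method": "drive_tool", "body": {
  "commands": [
    [[0,0,-0.143,0,0,0,0.45],[0,0,-0.286,0,0,0,0.45],[0,0,-0.429,0,0,0,0.45],[0,0,-0.473,0,0,0,0.45],[0,0,-0.473,0,0,0,0.45],[0,0,-0.473,0,0,0,0.45]]
  ]
}}

```text
time_s: 10.0
ee_pos: [0.6335, 0.0684, 0.1541]
orientation: [-0.001, 0.169, 0.986, -0.0]
contact_force: [-0.9, 0.2, -0.6]
gripper_width: 0.449
```

```bash
python3 m.py;  python3 dial.py 2 wrist e1; python3 -c "
from h import *
p=eyes.get_image('wrist');tops(p)
plan(.6334,.0684,.090,70.4)"
```

```text
t 10.0 ee [0.6335 0.0684 0.1541] yaw 70.5 F [-0.9  0.2 -0.6] T [ 0.011  0.025 -0.004] w 0.449 q6 -1.162
[0, 163, 50, 38, 1562] [538.4 -54.3] [19.7 18.4] yaw 69.4 z 0.0949
[300, 253, 34, 35, 1109] [633.4  68.5] [17.9 18.1] yaw 70.4 z 0.0949
yaw 70.52 rot share [-0.001 -0.001  0.002] shift share [ 0.0007 -0.0002  0.108 ] rows 1.3 q6 -1.162 t 10.1
```

View pics/e1.png

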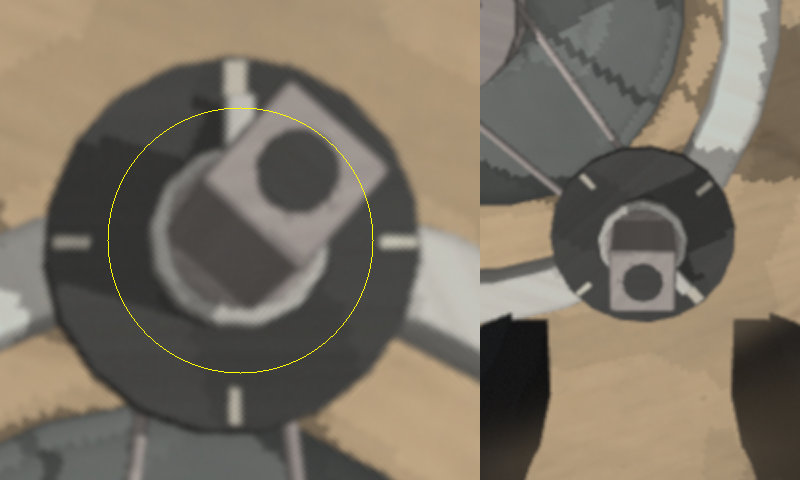

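Call:
{"method": "drive_tool", "body": {
  "commands": [
    [[0,0,0,0,0,0.05,0.45],[0,0,0,0,0,0.106,0.45],[0,0,0,0,0,0.106,0.45],[0,0,0,0,0,0.106,0.3],[0,0,0,0,0,0.106,0.15],[0,0,0,0,0,0.106,0.15],[0,0,0,0,0,0.106,0.15],[0,0,0,0,0,0.106,0.15]]
  ],
  "force": 5
}}

```text
time_s: 10.9
ee_pos: [0.6359, 0.0681, 0.0943]
orientation: [0.002, 0.169, 0.986, 0.0]
contact_force: [-0.1, -2.9, 6.9]
gripper_width: 0.208
```

```bash
python3 m.py
```

```text
t 10.9 ee [0.6359 0.0681 0.0943] yaw 70.58 F [-0.1 -2.9  6.9] T [-0.436  0.054 -0.014] w 0.208 q6 -1.163
```

```bash
python3 dial.py 2 wrist e2; python3 m.py; python3 -c "
from h import *
p=eyes.get_image('wrist');tops(p)"; python3 m.py
```

```text
t 10.95 ee [0.6359 0.0681 0.0943] yaw 70.58 F [-0.1 -2.4  6.7] T [-0.476  0.07  -0.01 ] w 0.205 q6 -1.163
[249, 302, 133, 64, 3760] [634.8  68.2] [48.1 21.6] yaw 71.6 z 0.0951
t 11.0 ee [0.636  0.0681 0.0944] yaw 70.58 F [ 0.  -2.2  6.2] T [-0.42   0.099 -0.017] w 0.204 q6 -1.163
```

View pics/e2_raw.png

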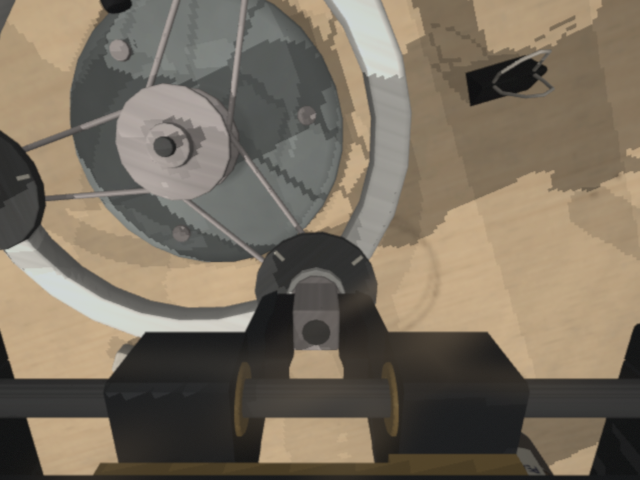

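Call:
{"method": "drive_tool", "body": {
  "commands": [
    [[0,0,0,0,0,0,0.3],[0,0,0,0,0,0,0.3],[0,0,0,0,0,0.003,0.3],[0,0,0,0,0,0.003,0.3],[0,0,0,0,0,0.003,0.3]]
  ],
  "force": 5
}}

```text
time_s: 11.5
ee_pos: [0.6341, 0.0686, 0.0899]
orientation: [-0.0, 0.169, 0.986, -0.0]
contact_force: [0.1, 0.6, -1.0]
gripper_width: 0.299
```

```bash
python3 m.py; python3 -c "
from h import *
p=eyes.get_image('wrist');tops(p)"; python3 m.py
```

```text
t 11.5 ee [0.6341 0.0686 0.0899] yaw 70.58 F [ 0.1  0.6 -1. ] T [ 0.007 -0.026 -0.006] w 0.299 q6 -1.163
[234, 309, 49, 64, 997] [625.1  53.5] [25.2 11.9] yaw 16.7 z 0.095
[349, 309, 49, 64, 995] [636.1  85.1] [12.7 24.7] yaw 34.1 z 0.0949
[292, 312, 49, 49, 2245] [633.7  68.4] [18.1 19. ] yaw 70.4 z 0.0949
t 11.55 ee [0.6342 0.0685 0.09  ] yaw 70.58 F [0.2 0.3 0.2] T [-0.023  0.008  0.017] w 0.3 q6 -1.163
```

Call:
{"method": "drive_tool", "body": {
  "commands": [
    [[0,0,0,0.0005,0,0,0.15],[0,0,0,0.0005,0,0,0.15],[0,0,0,0.0005,0,0,0.15],[0,0,0,0.0005,0,0,0.15]]
  ],
  "force": 5
}}

```text
time_s: 11.95
ee_pos: [0.6341, 0.0686, 0.0903]
orientation: [-0.0, 0.169, 0.986, 0.0]
contact_force: [-0.3, 0.9, -1.5]
gripper_width: 0.204
```

Call:
{"method": "drive_tool", "body": {
  "commands": [
    [[0,0,0,0,0,0,0.12],[0,0,0,0,0,0,0.12],[0,0,0,0,0,0,0.12]]
  ],
  "force": 45
}}

```text
time_s: 12.25
ee_pos: [0.6341, 0.0687, 0.0903]
orientation: [-0.0, 0.169, 0.986, 0.0]
contact_force: [-0.5, 1.2, -2.1]
gripper_width: 0.196
```

```bash
python3 m.py
```

```text
t 12.25 ee [0.6341 0.0687 0.0903] yaw 70.57 F [-0.5  1.2 -2.1] T [ 0.179  0.013 -0.003] w 0.196 q6 -1.163
```

Call:
{"method": "drive_tool", "body": {
  "commands": [
    [[0,0,0.1,0,0,0,0.12],[0,0,0.2,0,0,0,0.12],[0,0,0.25,0,0,0,0.12],[0,0,0.25,0,0,0,0.12]]
  ],
  "force": 45
}}

```text
time_s: 12.65
ee_pos: [0.6341, 0.0686, 0.0903]
orientation: [-0.0, 0.296, 0.955, -0.0]
contact_force: [0.3, 1.4, -1.4]
gripper_width: 0.198
```

```bash
python3 m.py
```

```text
t 12.65 ee [0.6341 0.0686 0.0903] yaw 55.6 F [ 0.3  1.4 -1.4] T [ 0.16  -0.024  0.156] w 0.198 q6 -0.902
```

Call:
{"method": "drive_tool", "body": {
  "commands": [
    [[0,0,0.1,0,0,0,0.12],[0,0,0.15,0,0,0,0.12],[0,0,0.15,0,0,0,0.12]]
  ]
}}

```text
time_s: 12.95
ee_pos: [0.6341, 0.0686, 0.0903]
orientation: [-0.0, 0.369, 0.929, -0.0]
contact_force: [-0.7, 0.7, -2.3]
gripper_width: 0.203
```

```bash
python3 m.py
```

```text
t 12.95 ee [0.6341 0.0686 0.0903] yaw 46.69 F [-0.7  0.7 -2.3] T [0.056 0.049 0.484] w 0.203 q6 -0.746
```

Call:
{"method": "drive_tool", "body": {
  "commands": [
    [[0,0,0.1,0,0,0,0.12],[0,0,0.2,0,0,0,0.12],[0,0,0.3,0,0,0,0.12],[0,0,0.4,0,0,0,0.12],[0,0,0.5,0,0,0,0.12],[0,0,0.6,0,0,0,0.12],[0,0,0.7,0,0,0,0.12],[0,0,0.7,0,0,0,0.12]]
  ]
}}

```text
time_s: 13.75
ee_pos: [0.6339, 0.0685, 0.0903]
orientation: [-0.0, 0.677, 0.736, -0.0]
contact_force: [-0.2, 0.9, -0.9]
gripper_width: 0.2
```

```bash
python3 m.py;python3 dial.py 2 wrist e3
```

```text
t 13.75 ee [0.6339 0.0685 0.0903] yaw 4.71 F [-0.2  0.9 -0.9] T [-0.007  0.165  0.391] w 0.2 q6 -0.013
```

View pics/e3.png

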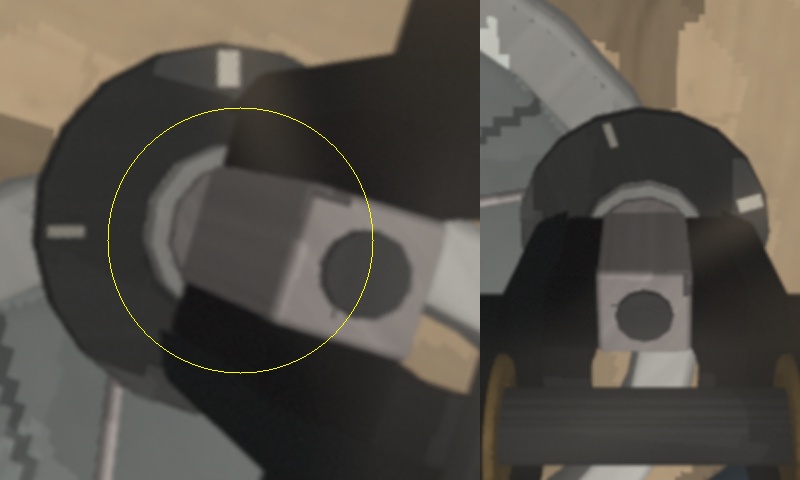

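Call:
{"method": "drive_tool", "body": {
  "commands": [
    [[0,0,0.1,0,0,0,0.12],[0,0,0.2,0,0,0,0.12],[0,0,0.3,0,0,0,0.12],[0,0,0.4,0,0,0,0.12],[0,0,0.5,0,0,0,0.12],[0,0,0.6,0,0,0,0.12],[0,0,0.7,0,0,0,0.12],[0,0,0.8,0,0,0,0.12],[0,0,0.9,0,0,0,0.12],[0,0,1,0,0,0,0.12],[0,0,1,0,0,0,0.12]]
  ]
}}

```text
time_s: 14.9
ee_pos: [0.6337, 0.0685, 0.0903]
orientation: [-0.0, 0.954, 0.299, -0.001]
contact_force: [-1.7, 0.4, 0.5]
gripper_width: 0.201
```

Call:
{"method": "drive_tool", "body": {
  "commands": [
    [[0,0,0.1,0,0,0,0.12],[0,0,0.2,0,0,0,0.12],[0,0,0.3,0,0,0,0.12],[0,0,0.4,0,0,0,0.12],[0,0,0.5,0,0,0,0.12],[0,0,0.6,0,0,0,0.12],[0,0,0.7,0,0,0,0.12],[0,0,0.8,0,0,0,0.12],[0,0,0.9,0,0,0,0.12],[0,0,1,0,0,0,0.12],[0,0,1,0,0,0,0.12]]
  ]
}}

```text
time_s: 16.0
ee_pos: [0.6337, 0.0688, 0.0903]
orientation: [-0.0, 0.976, -0.218, -0.001]
contact_force: [-3.0, 2.0, -0.2]
gripper_width: 0.203
```

```bash
python3 m.py;python3 dial.py 2 wrist e4; python3 dial.py 2 scene e5; python3 dial.py 2 side e6
```

```text
t 16.0 ee [0.6337 0.0688 0.0903] yaw -115.19 F [-3.   2.  -0.2] T [0.299 0.553 0.37 ] w 0.203 q6 2.079
```

View pics/e4.png

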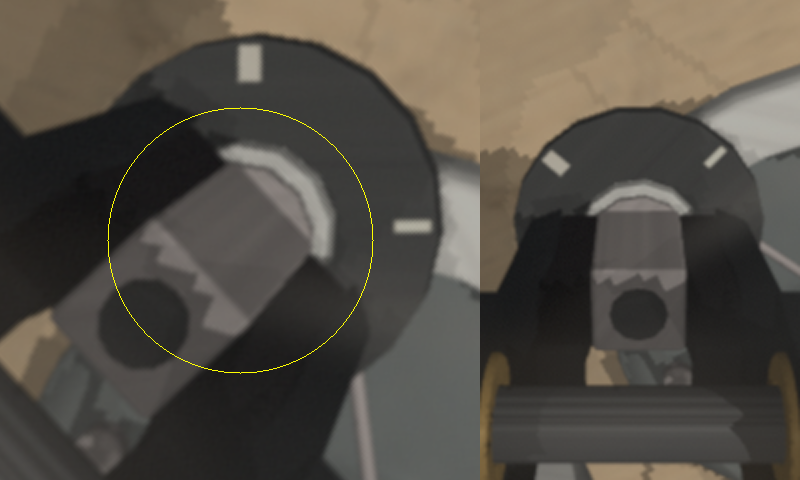

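View pics/e6.png

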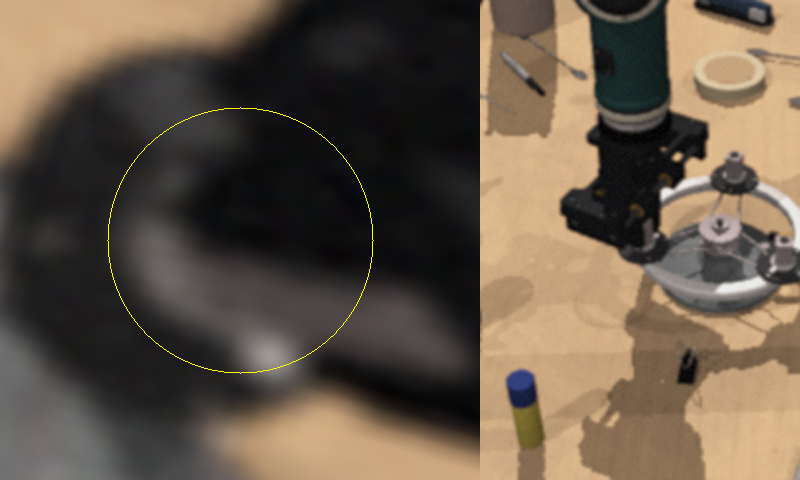

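Call:
{"method": "drive_tool", "body": {
  "commands": [
    [[0,0,0.08,0,0,0,0.12],[0,0,0.17,0,0,0,0.12],[0,0,0.17,0,0,0,0.12]]
  ]
}}

```text
time_s: 16.45
ee_pos: [0.6337, 0.0688, 0.0903]
orientation: [-0.0, 0.952, -0.305, -0.001]
contact_force: [-3.6, 2.7, 0.0]
gripper_width: 0.197
```

Call:
{"method": "drive_tool", "body": {
  "commands": [
    [[0,0,0,0,0,0,0.25],[0,0,0,0,0,0,0.45],[0,0,0,0,0,0,0.45],[0,0,0,0,0,-0.05,0.45],[0,0,0,0,0,-0.11,0.45],[0,0,0,0,0,-0.11,0.45],[0,0,0,0,0,-0.11,0.45]]
  ]
}}

```text
time_s: 17.15
ee_pos: [0.6355, 0.0684, 0.1581]
orientation: [-0.001, 0.952, -0.306, 0.002]
contact_force: [0.8, -0.0, -0.3]
gripper_width: 0.449
```

```bash
python3 m.py;python3 dial.py 2 wrist e7; python3 -c "
from h import *
p=eyes.get_image('wrist');tops(p)"
```

```text
t 17.15 ee [0.6355 0.0684 0.1581] yaw -125.61 F [ 0.8 -0.  -0.3] T [-0.006  0.13  -0.021] w 0.449 q6 2.261
[297, 252, 38, 38, 1097] [634.8  68.4] [18.1 18.5] yaw 67.3 z 0.095
[575, 261, 41, 39, 1273] [539.5 -54.2] [19.1 19. ] yaw 69.0 z 0.0948
```

View pics/e7.png

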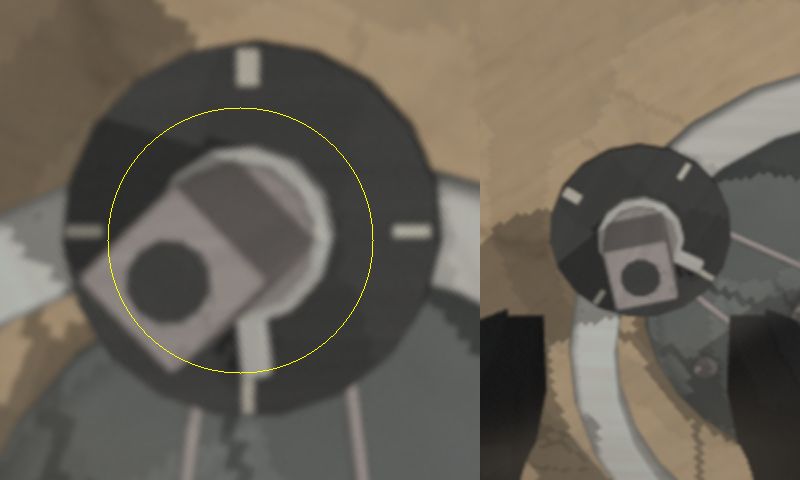

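Call:
{"method": "drive_tool", "body": {
  "commands": [
    [[0,0,-0.11,0,0,0,0.45],[0,0,-0.215,0,0,0.04,0.45],[0,0,-0.215,0,0,0.08,0.45],[0,0,-0.215,0,0,0.11,0.4],[0,0,-0.215,0,0,0.11,0.3],[0,0,-0.215,0,0,0.11,0.3],[0,0,-0.215,0,0,0.11,0.3],[0,0,-0.215,0,0,0.11,0.3],[0,0,-0.215,0,0,0.11,0.3]]
  ]
}}

```text
time_s: 18.15
ee_pos: [0.635, 0.0686, 0.0916]
orientation: [-0.0, 0.98, -0.197, 0.001]
contact_force: [0.3, 0.5, 0.2]
gripper_width: 0.301
```

```bash
python3 m.py; python3 -c "
from h import *
p=eyes.get_image('wrist');tops(p)"
```

```text
t 18.15 ee [0.635  0.0686 0.0916] yaw -112.72 F [0.3 0.5 0.2] T [0.044 0.122 0.017] w 0.301 q6 2.036
[236, 307, 47, 62, 953] [645.6  82.5] [24.8 12.2] yaw 14.0 z 0.0953
[349, 308, 48, 61, 942] [632.9  51.5] [12.5 24.9] yaw 28.3 z 0.0954
[293, 313, 48, 49, 2203] [634.8  68.4] [18.1 19. ] yaw 66.3 z 0.095
```

Call:
{"method": "drive_tool", "body": {
  "commands": [
    [[0,0,0,0,0,0,0.15],[0,0,0,0,0,0,0.15],[0,0,0,0,0,0,0.15],[0,0,0,0,0,0,0.15]]
  ],
  "force": 5
}}

```text
time_s: 18.6
ee_pos: [0.6345, 0.0685, 0.0909]
orientation: [-0.0, 0.98, -0.197, 0.0]
contact_force: [-0.8, -0.9, 2.6]
gripper_width: 0.205
```

Call:
{"method": "drive_tool", "body": {
  "commands": [
    [[0,0,0,0,0,0,0.12],[0,0,0,0,0,0,0.12],[0,0,0,0,0,0,0.12]]
  ],
  "force": 45
}}

```text
time_s: 18.9
ee_pos: [0.6345, 0.0685, 0.0909]
orientation: [-0.0, 0.98, -0.197, 0.0]
contact_force: [-0.9, -0.7, 5.5]
gripper_width: 0.199
```

```bash
python3 m.py
```

```text
t 18.9 ee [0.6345 0.0685 0.0909] yaw -112.72 F [-0.9 -0.7  5.5] T [-0.1    0.311 -0.048] w 0.199 q6 2.036
```

Call:
{"method": "drive_tool", "body": {
  "commands": [
    [[0,0,0.1,0,0,0,0.12],[0,0,0.2,0,0,0,0.12],[0,0,0.26,0,0,0,0.12],[0,0,0.31,0,0,0,0.12],[0,0,0.31,0,0,0,0.12]]
  ]
}}

```text
time_s: 19.4
ee_pos: [0.6344, 0.0683, 0.0909]
orientation: [0.0, 0.936, -0.353, 0.0]
contact_force: [-1.6, -1.3, 5.5]
gripper_width: 0.198
```

```bash
python3 m.py
```

```text
t 19.4 ee [0.6344 0.0683 0.0909] yaw -131.31 F [-1.6 -1.3  5.5] T [-0.101  0.344  0.341] w 0.198 q6 2.361
```

Call:
{"method": "drive_tool", "body": {
  "commands": [
    [[0,0,0,0,0,0,0.25],[0,0,0,0,0,0,0.45],[0,0,0,0,0,0,0.45],[0,0,0,0,0,-0.05,0.45],[0,0,0,0,0,-0.11,0.45],[0,0,0,0,0,-0.11,0.45],[0,0,0,0,0,-0.11,0.45]]
  ]
}}

```text
time_s: 20.1
ee_pos: [0.6349, 0.0687, 0.1574]
orientation: [-0.001, 0.936, -0.353, 0.001]
contact_force: [-0.0, -0.3, -0.1]
gripper_width: 0.448
```

```bash
python3 m.py;python3 dial.py 2 wrist e8; python3 -c "
from h import *
p=eyes.get_image('wrist');tops(p); plan(.5382,-.0547,.156,68.8)"
```

```text
t 20.1 ee [0.6349 0.0687 0.1574] yaw -131.33 F [-0.  -0.3 -0.1] T [0.032 0.163 0.011] w 0.448 q6 2.361
[579, 233, 46, 42, 1353] [539.3 -54.3] [19.5 19.2] yaw 69.8 z 0.0949
[297, 251, 38, 38, 1103] [634.7  68.5] [18.1 18.8] yaw 60.4 z 0.095
yaw -131.32 rot share [ 3.000e-03 -2.000e-03  2.665e+00] shift share [ 0.0168  0.2588 -0.0013] rows 18.6 q6 2.361 t 20.2
```

View pics/e8.png

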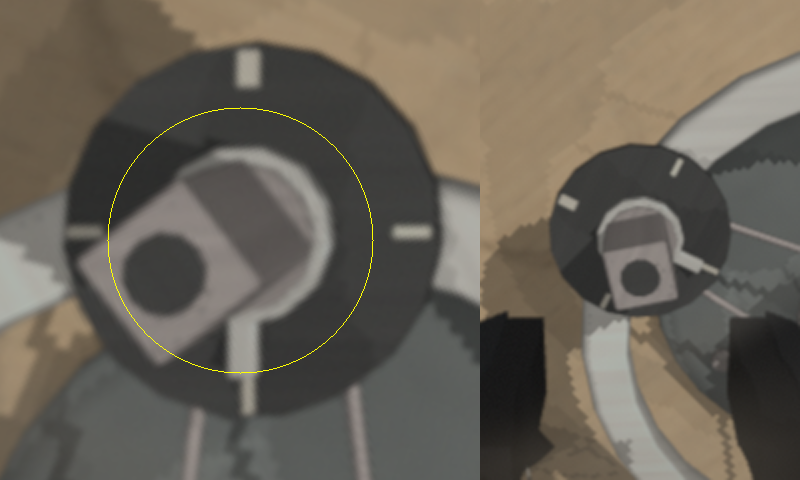

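Call:
{"method": "drive_tool", "body": {
  "commands": [
    [[0,0,-0.143,0.0168,0.2588,0,0.45],[0,0,-0.286,0.0168,0.2588,0,0.45],[0,0,-0.429,0.0168,0.2588,0,0.45],[0,0,-0.572,0.0168,0.2588,0,0.45],[0,0,-0.715,0.0168,0.2588,0,0.45],[0,0,-0.858,0.0168,0.2588,0,0.45],[0,0,-1,0.0168,0.2588,0,0.45]]
  ]
}}

```text
time_s: 20.9
ee_pos: [0.5377, -0.0548, 0.1544]
orientation: [-0.001, 0.986, 0.164, -0.002]
contact_force: [-0.8, -0.3, -0.1]
gripper_width: 0.456
```

Call:
{"method": "drive_tool", "body": {
  "commands": [
    [[0,0,-0.143,0,0,0,0.45],[0,0,-0.286,0,0,0,0.45],[0,0,-0.429,0,0,0,0.45],[0,0,-0.572,0,0,0,0.45],[0,0,-0.715,0,0,0,0.45],[0,0,-0.858,0,0,0,0.45],[0,0,-1,0,0,0,0.45]]
  ]
}}

```text
time_s: 21.6
ee_pos: [0.5378, -0.0545, 0.1543]
orientation: [-0.001, 0.772, 0.636, -0.001]
contact_force: [-0.8, -0.4, 0.2]
gripper_width: 0.451
```

Call:
{"method": "drive_tool", "body": {
  "commands": [
    [[0,0,-0.143,0,0,0,0.45],[0,0,-0.286,0,0,0,0.45],[0,0,-0.429,0,0,0,0.45],[0,0,-0.572,0,0,0,0.45],[0,0,-0.715,0,0,0,0.45],[0,0,-0.858,0,0,0,0.45],[0,0,-1,0,0,0,0.45]]
  ]
}}

```text
time_s: 22.3
ee_pos: [0.5378, -0.0545, 0.1543]
orientation: [-0.002, 0.351, 0.936, -0.0]
contact_force: [0.5, 0.7, 0.0]
gripper_width: 0.454
```

Call:
{"method": "drive_tool", "body": {
  "commands": [
    [[0,0,-0.143,0,0,0,0.45],[0,0,-0.286,0,0,0,0.45],[0,0,-0.335,0,0,0,0.45],[0,0,-0.335,0,0,0,0.45],[0,0,-0.335,0,0,0,0.45],[0,0,-0.335,0,0,0,0.45]]
  ]
}}

```text
time_s: 22.9
ee_pos: [0.5387, -0.0547, 0.1556]
orientation: [-0.001, 0.186, 0.983, -0.0]
contact_force: [0.8, 0.8, -0.2]
gripper_width: 0.448
```

```bash
python3 m.py;python3 dial.py 3 wrist f1; python3 -c "
from h import *
p=eyes.get_image('wrist');tops(p); plan(.5380,-.0547,.09,68.8)"
```

```text
t 22.9 ee [ 0.5387 -0.0547  0.1556] yaw 68.61 F [ 0.8  0.8 -0.2] T [-0.013  0.011  0.004] w 0.448 q6 -1.345
[536, 25, 52, 56, 1982] [479.7  89.4] [18.3 19.7] yaw 0.6 z 0.0949
[299, 251, 34, 35, 1110] [537.9 -54.7] [18.  18.4] yaw 69.0 z 0.0949
[549, 321, 45, 35, 1107] [633.4  68. ] [19.2 18.8] yaw 58.8 z 0.0946
yaw 68.64 rot share [-0.    -0.001 -0.003] shift share [ 0.0015 -0.0007  0.1101] rows 1.3 q6 -1.345 t 23.0
```

View pics/f1.png

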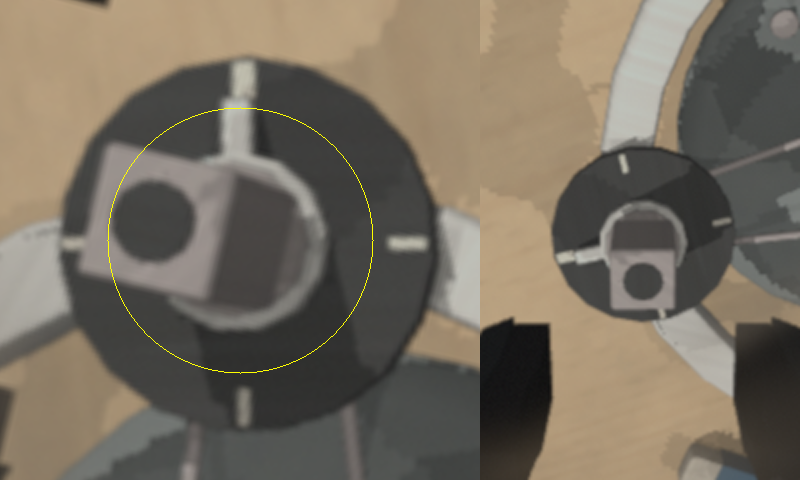

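Call:
{"method": "drive_tool", "body": {
  "commands": [
    [[0,0,0,0,0,0.05,0.45],[0,0,0,0,0,0.09,0.45],[0,0,0,0,0,0.109,0.4],[0,0,0,0,0,0.109,0.3],[0,0,0,0,0,0.109,0.3],[0,0,0,0,0,0.109,0.3],[0,0,0,0,0,0.109,0.3],[0,0,0,0,0,0.109,0.3]]
  ]
}}

```text
time_s: 23.8
ee_pos: [0.54, -0.0548, 0.092]
orientation: [0.001, 0.185, 0.983, 0.0]
contact_force: [-0.5, -0.2, 0.4]
gripper_width: 0.306
```

```bash
python3 m.py; python3 -c "
from h import *
p=eyes.get_image('wrist');tops(p)"; python3 m.py
```

```text
t 23.8 ee [ 0.54   -0.0548  0.092 ] yaw 68.67 F [-0.5 -0.2  0.4] T [ 0.021 -0.015  0.029] w 0.306 q6 -1.346
[236, 307, 47, 62, 936] [530.4 -69.4] [24.9 12.1] yaw 15.7 z 0.0955
[291, 306, 48, 49, 2181] [538.  -54.7] [18.  18.9] yaw 68.7 z 0.0949
[349, 307, 47, 62, 953] [542.5 -38.2] [12.1 24.8] yaw 31.0 z 0.0953
t 23.85 ee [ 0.5398 -0.0548  0.0918] yaw 68.67 F [0.3 0.3 0.7] T [ 0.009  0.071 -0.012] w 0.301 q6 -1.346
```

Call:
{"method": "drive_tool", "body": {
  "commands": [
    [[0,0,0,0,0,0,0.3],[0,0,0,0,0,0,0.3],[0,0,0,0,0,0,0.3],[0,0,0,0,0,0,0.3]]
  ]
}}

```text
time_s: 24.25
ee_pos: [0.5392, -0.0547, 0.091]
orientation: [-0.0, 0.185, 0.983, -0.0]
contact_force: [0.7, -0.7, 0.6]
gripper_width: 0.297
```

```bash
python3 m.py
```

```text
t 24.25 ee [ 0.5392 -0.0547  0.091 ] yaw 68.67 F [ 0.7 -0.7  0.6] T [-0.025 -0.004 -0.041] w 0.297 q6 -1.346
```

Call:
{"method": "drive_tool", "body": {
  "commands": [
    [[0,0,0,0.0008,0,0,0.3],[0,0,0,0.0008,0,0,0.3],[0,0,0,0.0008,0,0,0.15],[0,0,0,0.0008,0,0,0.15],[0,0,0,0.0008,0,0,0.15],[0,0,0,0.0008,0,0,0.15]]
  ],
  "force": 5
}}

```text
time_s: 24.85
ee_pos: [0.5387, -0.0545, 0.091]
orientation: [-0.0, 0.185, 0.983, -0.0]
contact_force: [0.4, 0.3, -0.3]
gripper_width: 0.2
```

Call:
{"method": "drive_tool", "body": {
  "commands": [
    [[0,0,0,0,0,0,0.12],[0,0,0,0,0,0,0.12],[0,0,0,0,0,0,0.12]]
  ],
  "force": 45
}}

```text
time_s: 25.15
ee_pos: [0.5387, -0.0545, 0.091]
orientation: [-0.0, 0.185, 0.983, 0.0]
contact_force: [0.6, 0.1, -0.0]
gripper_width: 0.204
```

```bash
python3 m.py
```

```text
t 25.15 ee [ 0.5387 -0.0545  0.091 ] yaw 68.67 F [ 0.6  0.1 -0. ] T [ 0.025 -0.002 -0.01 ] w 0.204 q6 -1.345
```

Call:
{"method": "drive_tool", "body": {
  "commands": [
    [[0,0,0.1,0,0,0,0.12],[0,0,0.2,0,0,0,0.12],[0,0,0.25,0,0,0,0.12],[0,0,0.25,0,0,0,0.12]]
  ],
  "force": 45
}}

```text
time_s: 25.55
ee_pos: [0.5387, -0.0546, 0.091]
orientation: [-0.0, 0.312, 0.95, -0.0]
contact_force: [0.1, -0.3, -0.4]
gripper_width: 0.196
```

```bash
python3 m.py
```

```text
t 25.55 ee [ 0.5387 -0.0546  0.091 ] yaw 53.67 F [ 0.1 -0.3 -0.4] T [-0.139  0.062  0.023] w 0.196 q6 -1.084
```

Still in free play; continue in small steps.

Call:
{"method": "drive_tool", "body": {
  "commands": [
    [[0,0,0.1,0,0,0,0.12],[0,0,0.15,0,0,0,0.12],[0,0,0.15,0,0,0,0.12]]
  ]
}}

```text
time_s: 25.85
ee_pos: [0.5387, -0.0547, 0.091]
orientation: [-0.0, 0.385, 0.923, -0.0]
contact_force: [0.5, -0.8, -0.2]
gripper_width: 0.2
```

```bash
python3 m.py
```

```text
t 25.85 ee [ 0.5387 -0.0547  0.091 ] yaw 44.75 F [ 0.5 -0.8 -0.2] T [-0.172  0.139  0.063] w 0.2 q6 -0.928
```

Call:
{"method": "drive_tool", "body": {
  "commands": [
    [[0,0,0.1,0,0,0,0.12],[0,0,0.15,0,0,0,0.12],[0,0,0.15,0,0,0,0.12]]
  ]
}}

```text
time_s: 26.15
ee_pos: [0.5386, -0.0547, 0.091]
orientation: [-0.0, 0.456, 0.89, -0.0]
contact_force: [-1.2, -1.7, -0.2]
gripper_width: 0.2
```

```bash
python3 m.py
```

```text
t 26.15 ee [ 0.5386 -0.0547  0.091 ] yaw 35.79 F [-1.2 -1.7 -0.2] T [-0.284  0.15  -0.021] w 0.2 q6 -0.771
```

Call:
{"method": "drive_tool", "body": {
  "commands": [
    [[0,0,0.1,0,0,0,0.12],[0,0,0.15,0,0,0,0.12],[0,0,0.15,0,0,0,0.12]]
  ]
}}

```text
time_s: 26.45
ee_pos: [0.5385, -0.0548, 0.091]
orientation: [-0.0, 0.524, 0.852, -0.0]
contact_force: [-1.8, -1.3, 0.3]
gripper_width: 0.195
```

```bash
python3 m.py
```

```text
t 26.45 ee [ 0.5385 -0.0548  0.091 ] yaw 26.83 F [-1.8 -1.3  0.3] T [-0.382  0.267  0.103] w 0.195 q6 -0.615
```

Call:
{"method": "drive_tool", "body": {
  "commands": [
    [[0,0,0.1,0,0,0,0.12],[0,0,0.1,0,0,0,0.12]]
  ]
}}

```text
time_s: 26.65
ee_pos: [0.5385, -0.0548, 0.091]
orientation: [-0.0, 0.567, 0.823, -0.0]
contact_force: [-2.6, -1.6, 0.6]
gripper_width: 0.201
```

```bash
python3 m.py
```

```text
t 26.65 ee [ 0.5385 -0.0548  0.091 ] yaw 20.85 F [-2.6 -1.6  0.6] T [-0.455  0.381  0.314] w 0.201 q6 -0.51
```

Call:
{"method": "drive_tool", "body": {
  "commands": [
    [[0,0,0.06,0,0,0,0.12],[0,0,0.06,0,0,0,0.12]]
  ]
}}

```text
time_s: 26.85
ee_pos: [0.5385, -0.0548, 0.0909]
orientation: [-0.0, 0.593, 0.806, -0.0]
contact_force: [-2.5, -2.2, 1.5]
gripper_width: 0.203
```

```bash
python3 m.py
```

```text
t 26.85 ee [ 0.5385 -0.0548  0.0909] yaw 17.32 F [-2.5 -2.2  1.5] T [-0.474  0.39   0.386] w 0.203 q6 -0.449
```

Call:
{"method": "drive_tool", "body": {
  "commands": [
    [[0,0,0.1,0,0,0,0.12],[0,0,0.2,0,0,0,0.12],[0,0,0.3,0,0,0,0.12],[0,0,0.4,0,0,0,0.12],[0,0,0.5,0,0,0,0.12],[0,0,0.6,0,0,0,0.12],[0,0,0.7,0,0,0,0.12],[0,0,0.7,0,0,0,0.12]]
  ]
}}

```text
time_s: 27.65
ee_pos: [0.5381, -0.0548, 0.0909]
orientation: [-0.0, 0.842, 0.539, -0.001]
contact_force: [-4.5, -2.6, 3.0]
gripper_width: 0.196
```

Call:
{"method": "drive_tool", "body": {
  "commands": [
    [[0,0,0.1,0,0,0,0.12],[0,0,0.2,0,0,0,0.12],[0,0,0.3,0,0,0,0.12],[0,0,0.4,0,0,0,0.12],[0,0,0.5,0,0,0,0.12],[0,0,0.6,0,0,0,0.12],[0,0,0.66,0,0,0,0.12],[0,0,0.66,0,0,0,0.12]]
  ]
}}

```text
time_s: 28.45
ee_pos: [0.5379, -0.0545, 0.0909]
orientation: [-0.0, 0.975, 0.223, -0.001]
contact_force: [-4.4, -1.1, 4.0]
gripper_width: 0.204
```

```bash
python3 m.py
```

```text
t 28.45 ee [ 0.5379 -0.0545  0.0909] yaw -64.25 F [-4.4 -1.1  4. ] T [-0.446  0.894  0.375] w 0.204 q6 0.975
```

Call:
{"method": "drive_tool", "body": {
  "commands": [
    [[0,0,0,0,0,0,0.25],[0,0,0,0,0,0,0.45],[0,0,0,0,0,0,0.45],[0,0,0,0,0,-0.05,0.45],[0,0,0,0,0,-0.11,0.45],[0,0,0,0,0,-0.11,0.45],[0,0,0,0,0,-0.11,0.45],[0,0,0,0,0,-0.11,0.45]]
  ]
}}

```text
time_s: 29.25
ee_pos: [0.538, -0.0543, 0.1559]
orientation: [-0.0, 0.975, 0.221, -0.001]
contact_force: [0.6, 0.0, -0.2]
gripper_width: 0.447
```

```bash
python3 m.py;python3 dial.py 3 wrist f2; python3 -c "
from h import *
p=eyes.get_image('wrist');tops(p)"
```

```text
t 29.25 ee [ 0.538  -0.0543  0.1559] yaw -64.51 F [ 0.6  0.  -0.2] T [-0.004  0.136 -0.017] w 0.447 q6 0.979
[6, 232, 46, 43, 1371] [480.2  89.8] [18.9 19.3] yaw 89.1 z 0.0949
[297, 250, 39, 39, 1113] [538.8 -54.1] [18.5 18. ] yaw 38.1 z 0.095
```

View pics/f2.png

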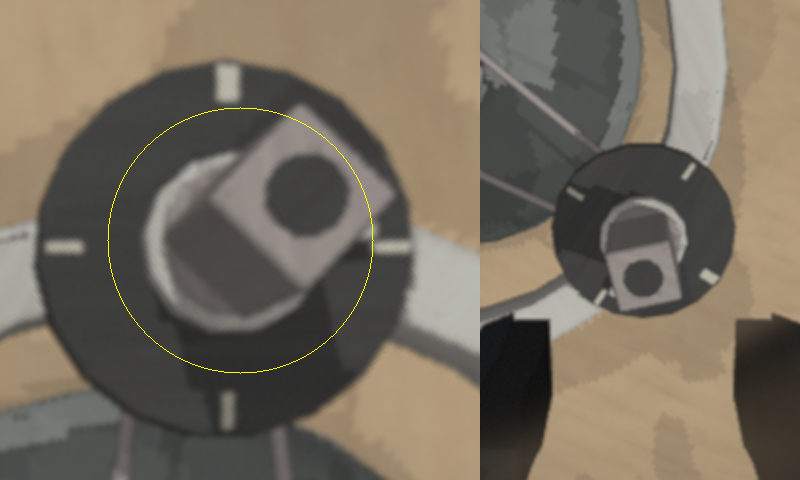

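Call:
{"method": "drive_tool", "body": {
  "commands": [
    [[0,0,-0.143,0,0,0,0.45],[0,0,-0.286,0,0,0,0.45],[0,0,-0.429,0,0,0,0.45],[0,0,-0.572,0,0,0,0.45],[0,0,-0.715,0,0,0,0.45],[0,0,-0.858,0,0,0,0.45],[0,0,-0.9,0,0,0,0.45]]
  ]
}}

```text
time_s: 30.05
ee_pos: [0.5379, -0.0544, 0.1555]
orientation: [-0.001, 0.768, 0.641, -0.001]
contact_force: [0.2, 0.7, 0.4]
gripper_width: 0.45
```

Call:
{"method": "drive_tool", "body": {
  "commands": [
    [[0,0,-0.143,0,0,0,0.45],[0,0,-0.286,0,0,0,0.45],[0,0,-0.429,0,0,0,0.45],[0,0,-0.572,0,0,0,0.45],[0,0,-0.715,0,0,0,0.45],[0,0,-0.806,0,0,0,0.45],[0,0,-0.806,0,0,0,0.45],[0,0,-0.806,0,0,0,0.45],[0,0,-0.806,0,0,0,0.45]]
  ]
}}

```text
time_s: 30.95
ee_pos: [0.5385, -0.0545, 0.1564]
orientation: [-0.0, 0.44, 0.898, -0.0]
contact_force: [-0.4, -0.5, 0.3]
gripper_width: 0.449
```

```bash
python3 m.py;python3 dial.py 3 wrist f3; python3 -c "
from h import *
p=eyes.get_image('wrist');tops(p)"; python3 m.py
```

```text
t 30.95 ee [ 0.5385 -0.0545  0.1564] yaw 37.74 F [-0.4 -0.5  0.3] T [-0.021  0.013 -0.009] w 0.449 q6 -0.806
[582, 178, 48, 45, 1503] [633.5  68.2] [19.1 19. ] yaw 59.9 z 0.0947
[299, 252, 33, 34, 1097] [537.9 -54.4] [17.7 18.2] yaw 37.6 z 0.0949
t 31.05 ee [ 0.5387 -0.0545  0.1568] yaw 37.78 F [-0.6 -0.3  0.5] T [-0.092  0.018 -0.018] w 0.452 q6 -0.806
```

View pics/f3.png

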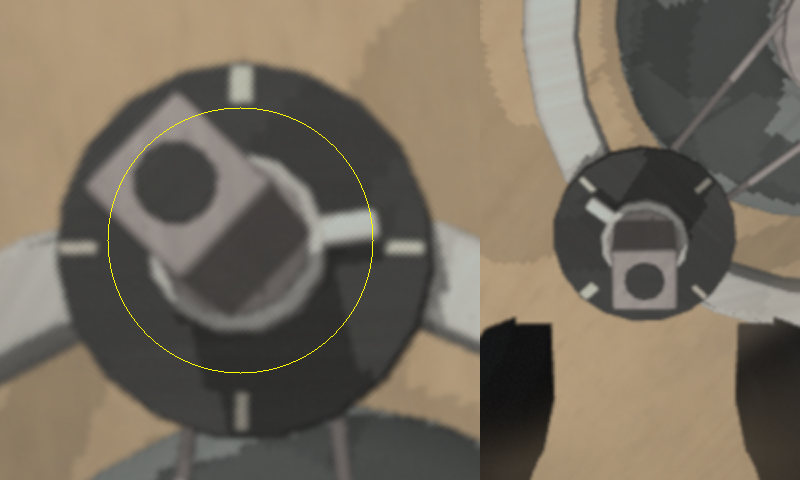

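Call:
{"method": "drive_tool", "body": {
  "commands": [
    [[0,0,0,0,0,0.05,0.45],[0,0,0,0,0,0.09,0.45],[0,0,0,0,0,0.11,0.4],[0,0,0,0,0,0.11,0.3],[0,0,0,0,0,0.11,0.3],[0,0,0,0,0,0.11,0.3],[0,0,0,0,0,0.11,0.3],[0,0,0,0,0,0.11,0.3],[0,0,0,0,0,0.11,0.3],[0,0,0,0,0,0.11,0.3],[0,0,0,0,0,0.11,0.3],[0,0,0,0,0,0.11,0.3]]
  ]
}}

```text
time_s: 32.25
ee_pos: [0.5387, -0.0545, 0.091]
orientation: [-0.0, 0.44, 0.898, 0.0]
contact_force: [-0.1, 0.6, 0.2]
gripper_width: 0.301
```

```bash
python3 m.py; python3 -c "
from h import *
p=eyes.get_image('wrist');tops(p)"; python3 m.py
```

```text
t 32.25 ee [ 0.5387 -0.0545  0.091 ] yaw 37.83 F [-0.1  0.6  0.2] T [0.038 0.011 0.05 ] w 0.301 q6 -0.807
[235, 307, 48, 63, 981] [523.5 -62. ] [12.2 25.2] yaw 75.1 z 0.0953
[349, 307, 47, 64, 979] [549.6 -41.5] [25.1 12.2] yaw 89.9 z 0.0954
[291, 310, 48, 49, 2230] [538.1 -54.3] [18. 19.] yaw 38.5 z 0.0948
t 32.3 ee [ 0.5387 -0.0545  0.091 ] yaw 37.83 F [ 0.7 -0.9 -0.5] T [-0.003  0.021  0.032] w 0.301 q6 -0.807
```

Call:
{"method": "drive_tool", "body": {
  "commands": [
    [[0,0,0,0,0,0,0.15],[0,0,0,0,0,0,0.15],[0,0,0,0,0,0,0.15],[0,0,0,0,0,0,0.15]]
  ],
  "force": 5
}}

```text
time_s: 32.7
ee_pos: [0.5386, -0.0547, 0.091]
orientation: [-0.0, 0.44, 0.898, -0.0]
contact_force: [-1.1, -0.3, 0.8]
gripper_width: 0.202
```

Call:
{"method": "drive_tool", "body": {
  "commands": [
    [[0,0,0,0,0,0,0.12],[0,0,0,0,0,0,0.12],[0,0,0,0,0,0,0.12]]
  ],
  "force": 45
}}

```text
time_s: 33.0
ee_pos: [0.5386, -0.0546, 0.091]
orientation: [-0.0, 0.44, 0.898, -0.0]
contact_force: [-1.8, -0.8, 1.3]
gripper_width: 0.199
```

Call:
{"method": "drive_tool", "body": {
  "commands": [
    [[0,0,0.1,0,0,0,0.12],[0,0,0.2,0,0,0,0.12],[0,0,0.29,0,0,0,0.12],[0,0,0.29,0,0,0,0.12]]
  ]
}}

```text
time_s: 33.4
ee_pos: [0.5385, -0.0547, 0.0909]
orientation: [-0.0, 0.57, 0.822, -0.0]
contact_force: [-2.0, -1.7, 1.5]
gripper_width: 0.198
```

```bash
python3 m.py;python3 dial.py 3 wrist f4
```

```text
t 33.4 ee [ 0.5385 -0.0547  0.0909] yaw 20.47 F [-2.  -1.7  1.5] T [-0.326  0.435  0.357] w 0.198 q6 -0.504
```

View pics/f4.png

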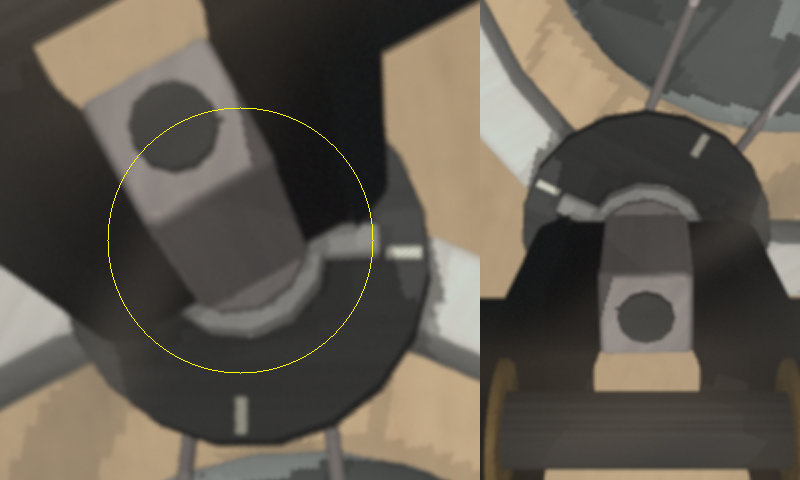

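Call:
{"method": "drive_tool", "body": {
  "commands": [
    [[0,0,0.02,0,0,0,0.12],[0,0,0.04,0,0,0,0.12],[0,0,0.04,0,0,0,0.12]]
  ]
}}

```text
time_s: 33.75
ee_pos: [0.5385, -0.0547, 0.091]
orientation: [-0.0, 0.588, 0.809, -0.0]
contact_force: [-2.8, -2.4, 1.8]
gripper_width: 0.201
```

Call:
{"method": "drive_tool", "body": {
  "commands": [
    [[0,0,0,0,0,0,0.25],[0,0,0,0,0,0,0.45],[0,0,0,0,0,0,0.45],[0,0,0,0,0,-0.05,0.45],[0,0,0,0,0,-0.11,0.45],[0,0,0,0,0,-0.11,0.45],[0,0,0,0,0,-0.11,0.45],[0,0,0,0,0,-0.11,0.45]]
  ]
}}

```text
time_s: 34.55
ee_pos: [0.5381, -0.0542, 0.156]
orientation: [-0.001, 0.588, 0.809, -0.0]
contact_force: [-0.4, 0.6, -0.6]
gripper_width: 0.451
```

```bash
python3 m.py;python3 dial.py 3 wrist f5
```

```text
t 34.55 ee [ 0.5381 -0.0542  0.156 ] yaw 18.03 F [-0.4  0.6 -0.6] T [-0.075  0.045  0.017] w 0.451 q6 -0.461
```

View pics/f5.png

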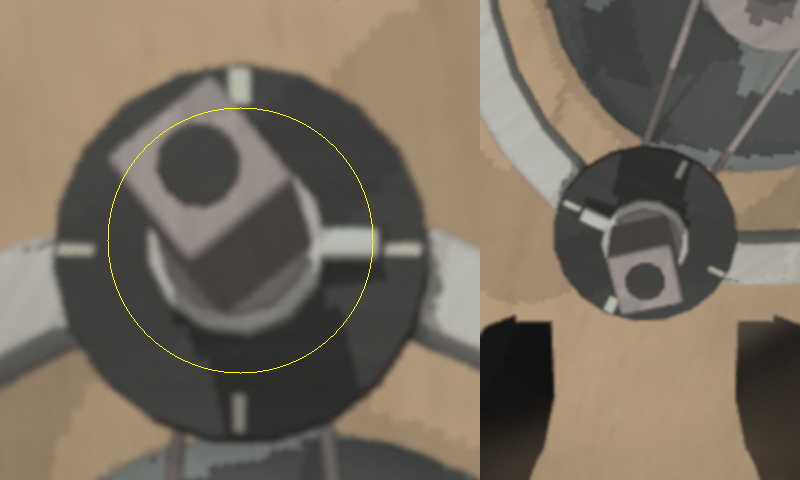

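Call:
{"method": "drive_tool", "body": {
  "commands": [
    [[0,0,0,0,0,-0.08,0.45],[0,0,0,0,0,-0.16,0.45],[0,0,0,0,0,-0.22,0.45],[0,0,0,0,0,-0.22,0.45],[0,0,0,0,0,-0.22,0.45],[0,0,0,0,0,-0.22,0.45],[0,0,0,0,0,-0.22,0.45]]
  ]
}}

```text
time_s: 35.3
ee_pos: [0.5375, -0.0544, 0.2862]
orientation: [-0.002, 0.588, 0.809, -0.001]
contact_force: [0.6, -0.5, -0.4]
gripper_width: 0.448
```

```bash
python3 m.py
python3 - <<'E'
from h import *
p=shot('wrist','g1.png'); tops(p); a=cv2.cvtColor(p['frame'],cv2.COLOR_RGB2BGR)
out=[]
for x,y in [(.4793,.0896),(.6334,.0682),(.5377,-.0547)]:
    u,v=proj(p,[x,y,.07]);u=int(np.clip(u,42,598));v=int(np.clip(v,42,438));print(u,v); out.append(cv2.resize(a[v-42:v+42,u-42:u+42],(266,266),interpolation=2))
cv2.imwrite('pics/g2.png',np.hstack(out))
shot('scene','g3.png')
E
```

```text
t 35.3 ee [ 0.5375 -0.0544  0.2862] yaw 18.03 F [ 0.6 -0.5 -0.4] T [-0.088  0.005 -0.009] w 0.448 q6 -0.462
[288, 0, 30, 28, 624] [479.3  89.7] [18.2 17.9] yaw 0.5 z 0.0951
[462, 91, 33, 32, 600] [633.3  68.3] [18.3 18.4] yaw 59.9 z 0.0949
[306, 200, 24, 25, 434] [537.9 -54.3] [18.  18.5] yaw 30.9 z 0.0949
303 42
467 107
316 206
```

View pics/g1.png

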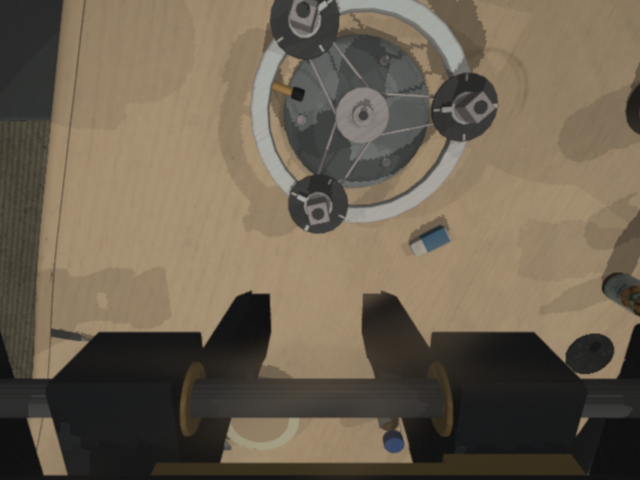

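View pics/g2.png

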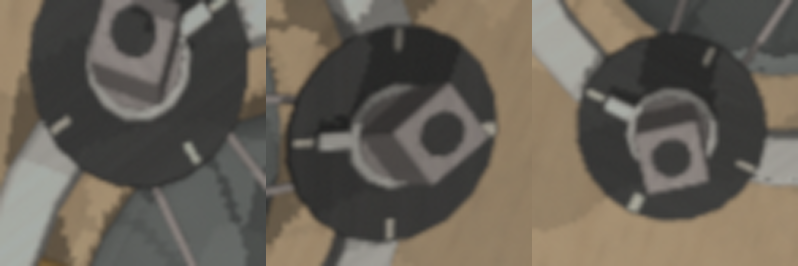

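View pics/g3.png

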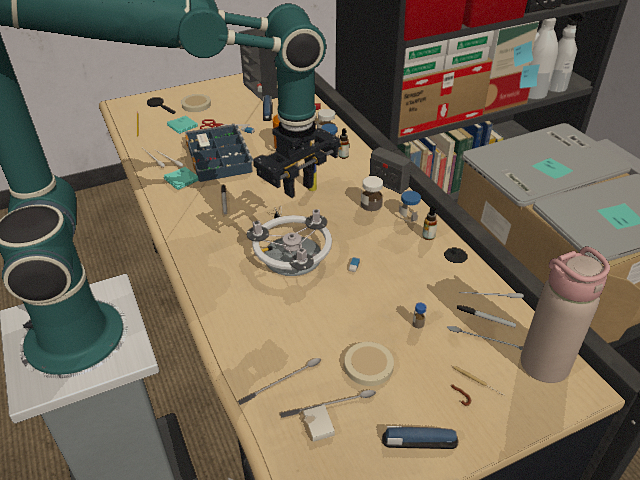

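```bash
python3 -c "
from plant import env
print(env.hand_in())"
```

```text
the job is handed in; nothing more can be done
None
```

I tightened all three nipples clockwise, in order from the first after the valve stem: one, two and one quarter turns. The job was handed in after about 35 s.

- **Pointers:** in the last wrist views each pointer lies on its tick. I put the error at about 1° or less on each, after allowing for the pointer sitting slightly above the dial. The torque-based count of each turn agreed with this.
- **Second and third nipples:** I stopped these 6–8° short, let go to look, then gripped again and finished the turn. No pointer was turned back.
- **Wheel:** the nipple centres match their starting positions to about 0.5 mm, so the wheel did not move round. The sideways force read on the wrist stayed around 5 N, against the 16 N that makes it slip.
- **Other objects:** they look unmoved in the final scene picture; I compared this by eye only.

One grip did go wrong: I first closed on the second nipple about 2 mm off centre, before the arm had settled. I saw this from the position reading, opened and gripped again before turning. No check failed at the end.

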